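Crank the rack lift level with the transfer deck

ROBOT

A 6-joint arm with a two-finger parallel gripper is mounted at the origin on a cart in front of the work surface, level with it; the furniture and walls round the work are solid. World frame = base frame: x ahead of the robot, y to its left, z up, the work surface at z = 0. Lengths are in m, angles in degrees, forces in N, time in s.
With the tool pointing down it reaches from about 0.25 to 0.725 m from the base axis. Payload 9.7 kg.
Tool frame: the origin (TCP) lies on the front face of the gripper's body, between the roots of the fingers; the fingertips stand 73 mm ahead of it and the grasp point (between the pads) lies 54 mm ahead of it; y points along the fingers, x is the direction in which the jaws open and shut, and the axes are right-handed (so a half turn about y gives the same grasp; the last joint's range is limited). The gripper opens to 85 mm and grips with 20 to 120 N. Pads are 22 mm wide; open, the fingers measure 114 mm over their backs; the gripper's body (76 mm by 85 mm) begins 54 mm behind the grasp point. The pads swing forward as they close: fully open they stand 13 mm farther back than shut.
Start: joints at [66.349, 4.979, 10.078, 95.1, 0, 90], TCP at [0.221, 0.504, 0.304] pointing down, gripper open.
Joint ranges: [-179.16, 179.16], [-48.56, 103.87], [-65.8, 70.77], [-126.05, 130.52], [-82.76, 87.17], [-180, 180]. Speed limits (degrees/s): [127.2, 127.2, 147.25, 180, 180, 180].

INTERFACE

Orientations are given as [roll, pitch, yaw] about the fixed x, y, z axes, in that order (R = Rz(yaw) Ry(pitch) Rx(roll)).
In Python, from rig import robot gives the robot as it stands. The module is installed in compiled form; this text tells all that it offers.
- The arm moves only by the tool apply_moves, never from a script. Its argument "steps" is a list of rows, each an object with "gripper": the opening in per cent of the stroke, from 0 (shut) to 100 (fully open); "delta_pos": the shift along the world's x, y, z as a fraction of full scale, a list of three; "angular": the turn, a rotation vector about the world's x, y, z as a fraction of full scale, a list of three. In form: [{"gripper": gripper, "delta_pos": [dx, dy, dz], "angular": [rx, ry, rz]}, ...]. A call has 1 to 10 rows; each row shifts and turns the commanded pose from where the row before left it; what a row does not reach is not made up. Full scale, the value 1, is 0.03 m for a shift and pi/2 rad for a turn. A row lasts 1/10 s, in which the tool goes at most 50 mm and 8.59 degrees, less where a joint would pass 70% of its speed; a pose out of reach is approached as far as the arm can. A call with a number of a shift or a turn outside -1 to 1 is refused whole. A call with a gripper value outside its range is refused whole. The fingers move at their own pace and stop on an object; "squeeze" is the grip in N (left out, the last holds). Time passes only in rows, so rows that do not move let the fingers close. It gives the time, the measured TCP pose, the force and the opening at its end, in the units of the state.
- robot.observe(): the state, without advancing time (a new reading comes with each control period).
- robot.get_image(name): name is "side" or "top" or "wrist"; returns a dict with "image" (420x560x3 uint8, red, green, blue), "fx", "fy", "cx", "cy" (pixels), "D" ([k1, k2, p1, p2, k3] as OpenCV has them; the pictures are not rectified), "origin" and "orientation" of the camera in the world. Camera axes: x right, y down, z forward; pixel columns grow to the right and rows downward; lengths in m; the calibration is good to about 2 mm. A picture is of the moment at which its call begins. There is no depth.
- robot.sign_off(): hands the job in, once; it reports no verdict.
The state is a dict: "time": time; "joint_positions": joint angles; "joint_velocities": joint speeds; "tau": joint torques, N m; "ee_pos": TCP position; "ee_rot": TCP orientation; "wrist_force": force on the tool from outside, world axes, zero at the start; "torque": the same for the moment, N m; "finger_gap": opening from 0.0 (shut) to 1.0 (fully open).
Only numpy, scipy, OpenCV 4.12 (cv2) and the standard library are available. Lean on these libraries where they do the work, as an engineer would, in place of code of your own. Each camera call takes 0.05 s, during which the arm holds its last target.

TASK

Take the loose hand crank from its rest, seat it fully home on the hex drive hidden in the slanted sleeve of the rack lift, and crank clockwise until the lift table is level with the fixed deck behind it. Then pull the crank off and lay it back in its rest as it was, leaving the table level and the things standing nearby undisturbed.

Things in the scene. Friction and masses are not known exactly. Their poses are not given: they have to be found in the camera images.
- crank: loose steel hand crank, 0.26 kg. Origin: centre of the mouth of its hex socket; z: socket axis, from the mouth up to the hub; x: along the arm to the handle. Up z: socket tube 0-46 mm (32 mm over corners; hex hole 19.6 mm across flats, 24 mm deep, one flat facing x); collar 50 mm across, 46-51; arm 18 mm wide, 46-58, reaching x = 88 mm; hub to 91; handle at x = 75
- crank_hub (a point): grip point on the crank's hub to carry, seat and pull the crank: on its z axis, 77 mm up from its origin; axes as the crank's. The hub is a square block 24 x 24 mm, sides along x and y, from the collar at 51 mm up to 91 mm; the arm leaves it towards x with its top at 58 mm (19 mm below this point)
- crank_seat (a point): centre of the closed bottom of the crank's hex hole, 24 mm up the crank's z from its origin; axes as the crank's. On the stub the loose fit leaves the crank about 10 degrees of free swing either way before it drives
- handle_mid (a point): middle of the crank's black round handle, at x = 75 mm, z = 95 mm of the crank; 24 mm across, it spans z = 62 to 120 mm and revolves freely on a pin parallel to the crank's z, so it can be held and led round in a circle with the gripper's heading unchanged. Its z is the pin's axis; its x and y turn with it
- sleeve_rim (a point): centre of the open rim of the round steel guard sleeve on the lift's gearbox (inner diameter 41, outer 49, depth 40 mm). z: the drive's axis, out of the sleeve, always 35 degrees from vertical, leaning from the lift towards the robot; x: uphill, to the table; y: left. It does not turn. Nothing stands over the sleeve; table and rack stay 85 mm or more behind the rim
- hex_end (a point): centre of the free end of the hex stub, on the sleeve's axis 10 mm below the rim; fixed axes as the rim's. The stub is 18 mm across flats, 30 mm long, end tapered over 4 mm; its flats' heading differs every time: press lightly (5 N) and turn the crank up to 60 degrees until it drops about 20 mm. Home: crank_seat at hex_end, crank's origin 34 mm below the rim, arm 12 mm above it
- lift_table (a joint): height of the lift table in m over its lowest position; 0.040 is level with the fixed deck behind it, it starts at 0.006 to 0.020 and stops at 0.055. It rises 0.024 per clockwise turn of the crank (seen looking down into the sleeve). Turning takes about 0.2 N m, 3 N at the handle; table and drive stay where they are left, crank on or off; a seated crank stays on by its weight
- table_front (a point): middle of the front edge of the lift table's top (steel plate 90 x 250 mm with low lips, carrying a blue tube rack fixed to it); z up, x to the deck. The fixed steel deck, 60 x 250 mm, stands 4 mm behind the table's back edge, its top 140 mm above the worktop: the table is level when this point is 140 mm above the worktop too
- rest: the crank's rest: fixed aluminium block 60 mm wide on a 130 x 80 mm foot. Origin on the worktop under its slot's centre; z up; x along the block. Slot 38 mm wide (y), open above and at its -x end, from x = -27 to 19 mm. Top 55 mm up, to x = 87 mm. Two cheeks 26 mm apart and 10 mm higher than the top, at x = 32 to 62 mm
- rest_slot (a point): centre of the slot at the height of the block's top (55 mm up), axes as the rest's. With the crank in place its socket hangs in the slot, collar and arm lie flat on the top, the arm points along the rest's x between the cheeks, the crank's z is vertical and its origin lies 46 mm below this point
- tips: a closed box of pipette tips, 91 x 122 x 69 mm, loose, stands on the other side of the lift from the rest; origin under its centre; leave it alone
- dropper: a dropper bottle, 29 mm across, 100 mm high, loose; origin under its centre; leave it alone
- vial: a screw-cap vial, 30 mm across, 73 mm high, loose; origin under its centre; leave it alone
- kit_tray: a fixed open tray, 122 x 212 mm, of small reagent bottles about 70 mm high, on the worktop between the robot and the lift; origin under its centre, x and y along its sides; keep above it
There are look-alikes about, which are no part of the job. Leave any orange or purple look-alike of the rest alone.

How it is judged (in metres and radians):
On the way, in this order (a step that is already met when the one before it is completed fails the run):
1. the crank is lifted out of its rest (z of crank in the frame of rest_slot above 0.005 m and contact force between crank and rest below 0.1 N), for 0.1 s.
2. the crank is fully home on the hex in the sleeve, with the table not yet raised (distance between crank_seat and hex_end below 0.004 m and angle between the z axis of crank and the z axis of hex_end, either way round below 0.1 rad and value of joint lift_table below 0.03 m), for 0.2 s.
3. with the crank home on the hex, the table stands level with the deck, within 3 mm (value of joint lift_table between 0.037 and 0.043 m and distance between crank_seat and hex_end below 0.008 m), for 0.2 s.
At the end, for the whole second after the job is handed in: The table's top is level with the deck's within 3 mm, and the crank lies at rest in its rest as at the start: socket in the slot (within 10 mm), collar and arm down on the block, upright, arm along the block between the cheeks (value of joint lift_table between 0.037 and 0.043 m and z of crank in the frame of rest_slot below -0.042 m and horizontal distance between crank and rest_slot below 0.01 m and angle between crank's own z axis and vertical below 0.08 rad and x of handle_mid in the frame of rest above 0.05 m and angle between the x axis of crank and the x axis of rest, either way round below 0.2 rad and linear speed of crank below 0.02 m/s); the robot touches nothing.
It fails at once if a bystander (tip box, dropper bottle or vial) is pushed more than 20 mm (distance of any of tips, dropper, vial from where it was at the start of the episode above 0.02 m).
It also fails if it takes over 72 s, if anything falls off the work surface, if the arm or the gripper's body presses on something with over 40 N, if the wrist force passes 120 N, or if a joint passes its speed limit or range.

## Working session

There is one attempt and no reset: what is moved stays moved. The work goes in short steps, Python scripts to look and compute and a tool call to move; the robot and the scene stay as the last step left them, time stands still between calls to the robot, and variables do not carry over. Pictures are saved under pics/ and viewed, and the job is handed in when it is done.

Besides the shell and the picture viewer there is one more tool, called after ">>>" in YAML: its name, and indented under it one key for each argument. apply_moves: Moves the arm, as the interface text tells. Its arguments: {"type":"object","properties":{"steps":{"type":"array","items":{"type":"object","properties":{"gripper":{"type":"number"},"delta_pos":{"type":"array","items":{"type":"number"}},"angular":{"type":"array","items":{"type":"number"}}}}},"squeeze":{"type":"number"}},"required":["steps"]}

```bash
mkdir -p pics
cat > h.py <<'E'
import numpy as np, cv2, json, pickle
from scipy.spatial.transform import Rotation as R
def snap(robot,n,tag):
    d=robot.get_image(n); cv2.imwrite(f'pics/{tag}_{n}.png',d['image'][:,:,::-1]); pickle.dump(d,open(f'{tag}_{n}.pkl','wb')); return d
def load(tag,n): return pickle.load(open(f'{tag}_{n}.pkl','rb'))
def rot(d):
    o=np.array(d['orientation'],float)
    if o.shape==(3,3): return o
    return R.from_euler('xyz',o,degrees=True).as_matrix()
def K(d): return np.array([[d['fx'],0,d['cx']],[0,d['fy'],d['cy']],[0,0,1]])
def ray(d,px):
    p=cv2.undistortPoints(np.array([[px]],float),K(d),np.array(d['D'],float))[0,0]
    v=rot(d)@np.array([p[0],p[1],1]); return np.array(d['origin']),v/np.linalg.norm(v)
def onz(d,px,z):
    o,v=ray(d,px); return o+v*(z-o[2])/v[2]
def tri(d1,p1,d2,p2):
    A=[];b=[]
    for d,p in((d1,p1),(d2,p2)):
        o,v=ray(d,p); M=np.eye(3)-np.outer(v,v); A.append(M);b.append(M@o)
    x=np.linalg.lstsq(np.vstack(A),np.hstack(b),rcond=None)[0]
    o1,v1=ray(d1,p1);o2,v2=ray(d2,p2);n=np.cross(v1,v2);n/=np.linalg.norm(n)
    return x,abs(n@(o1-o2))
def proj(d,P):
    Rm=rot(d); P=np.atleast_2d(P).astype(float); rv=cv2.Rodrigues(Rm.T)[0]; t=-Rm.T@np.array(d['origin'])
    return cv2.projectPoints(P,rv,t,K(d),np.array(d['D'],float))[0][:,0]
E
python3 - <<'E'
from rig import robot
from h import *
s=robot.observe(); print(s)
for n in('side','top','wrist'):
    d=snap(robot,n,'a'); print(n,d['origin'],d['orientation'],d['fx'],d['D'])
E
```

```text
{'time': 0.0, 'joint_positions': array([6.63506522e+01, 5.01270450e+00, 1.00317440e+01, 9.50979802e+01,
       7.11442669e-04, 8.99985432e+01]), 'joint_velocities': array([-0.03893973, -0.02830656, -0.05803566, -0.01883273, -0.1108966 ,
        0.02527325]), 'tau': array([ 5.30113412e-04, -5.20384347e+01,  4.64808261e+01,  1.61748257e-02,
        4.29493309e-05,  1.40380183e-05]), 'ee_pos': array([0.22057059, 0.50368977, 0.30314332]), 'ee_rot': array([-8.99992866e+01,  7.89406295e-02,  6.63521090e+01]), 'wrist_force': array([-0.67878561, -1.11787124,  0.54306275]), 'torque': array([-0.00940483,  0.04023099,  0.0496586 ]), 'finger_gap': 1.0023825802921769}
side [-1.00088292  0.25600582  0.82039573] [-114.07796675    0.11876706 -105.65601914] 422.6134378496637 [0.03494268 0.         0.         0.         0.        ]
top [ 0.39209943 -0.15568995  1.39137405] [-172.07151203    0.39745577  -90.53784357] 383.8088771951386 [0.02832712 0.         0.         0.         0.        ]
wrist [0.15880062 0.53007114 0.37399813] [1.64495473e+02 9.32375907e-02 6.63463962e+01] 315.81739896891247 [-0.01330571  0.          0.          0.          0.        ]
```

View pics/a_side.png

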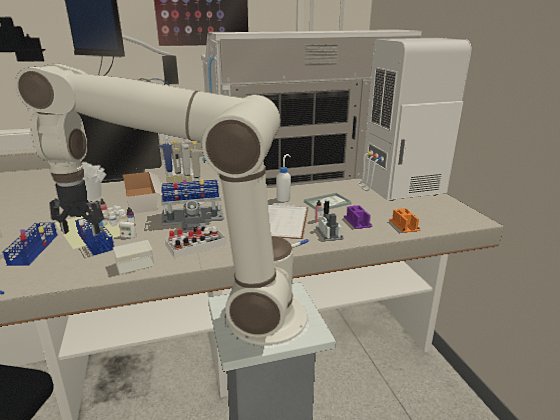

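View pics/a_top.png

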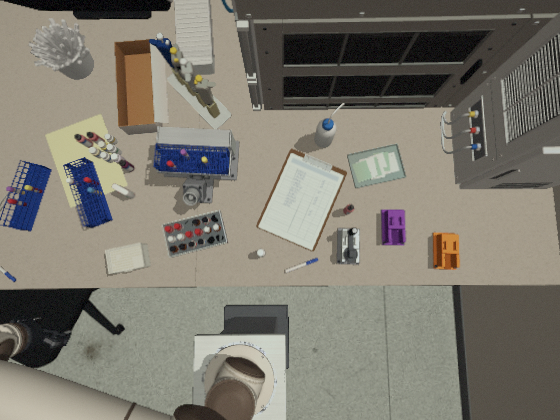

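View pics/a_wrist.png

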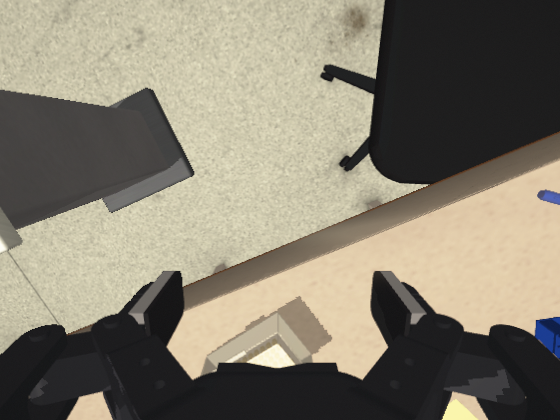

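Run:
```python
from h import *
d=load('a','top'); im=d['image'][:,:,::-1]
cv2.imwrite('pics/c1.png',cv2.resize(im[185:285,310:470],None,fx=5,fy=5,interpolation=cv2.INTER_CUBIC))
cv2.imwrite('pics/c2.png',cv2.resize(im[120:260,140:260],None,fx=4.2,fy=4.2,interpolation=cv2.INTER_CUBIC))
s=load('a','side')['image'][:,:,::-1]
cv2.imwrite('pics/c3.png',cv2.resize(s[165:265,150:290],None,fx=5.5,fy=5.5,interpolation=cv2.INTER_CUBIC))
cv2.imwrite('pics/c4.png',cv2.resize(s[190:250,290:390],None,fx=8,fy=8,interpolation=cv2.INTER_CUBIC))
for n,p in(('rest',(348,245)),('vial',(261,254)),('sleeve',(192,205)),('tray',(195,234)),('drop',(348,210)),('tips',(126,258))): print(n,onz(d,p,0.05))
```

```text
rest [ 0.45698198 -0.38157758  0.05      ]
vial [ 0.42866489 -0.07880363  0.05      ]
sleeve [0.60344945 0.16482813 0.05      ]
tray [0.50062005 0.15200979 0.05      ]
drop [ 0.57988022 -0.38575726  0.05      ]
tips [0.42004257 0.38846516 0.05      ]
```

View pics/c1.png

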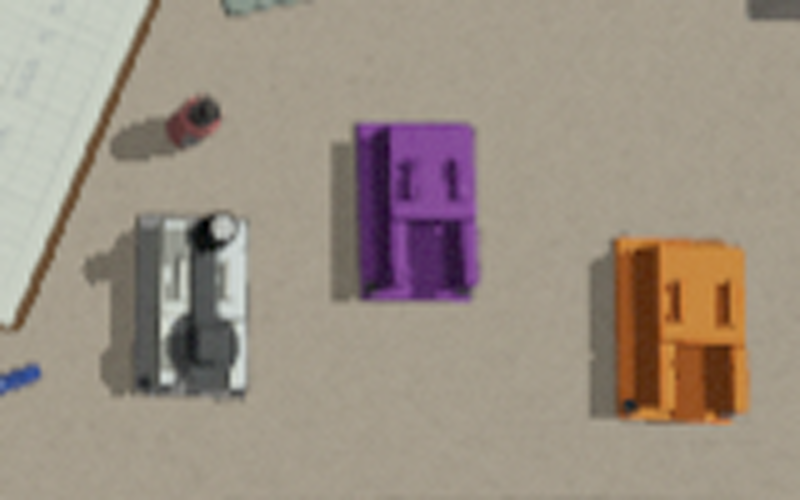

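View pics/c2.png

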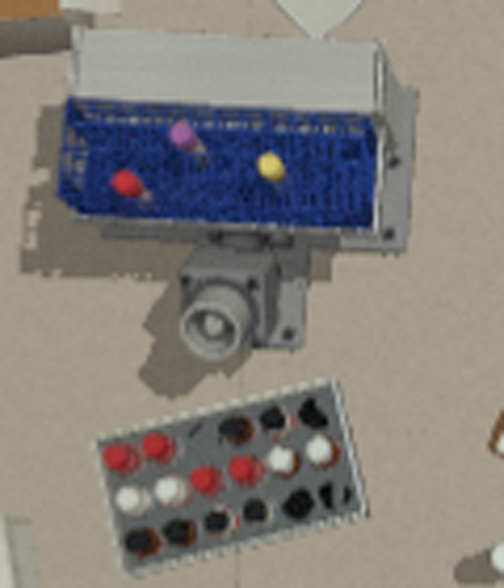

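View pics/c3.png

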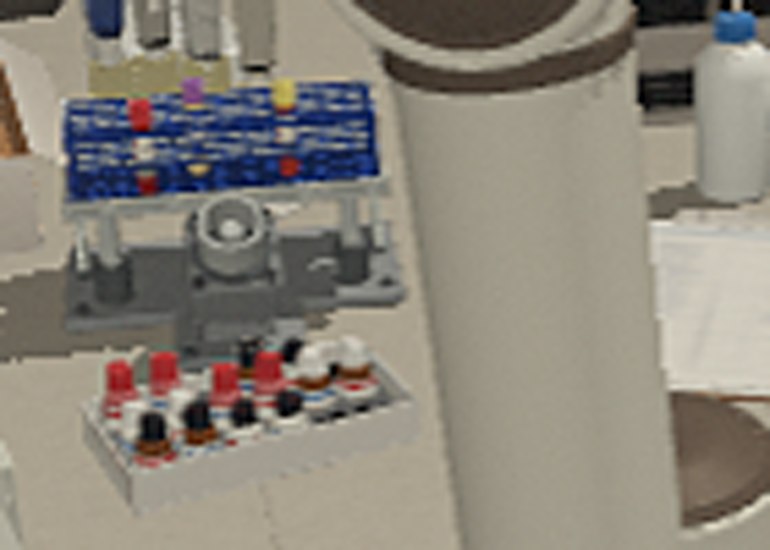

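View pics/c4.png

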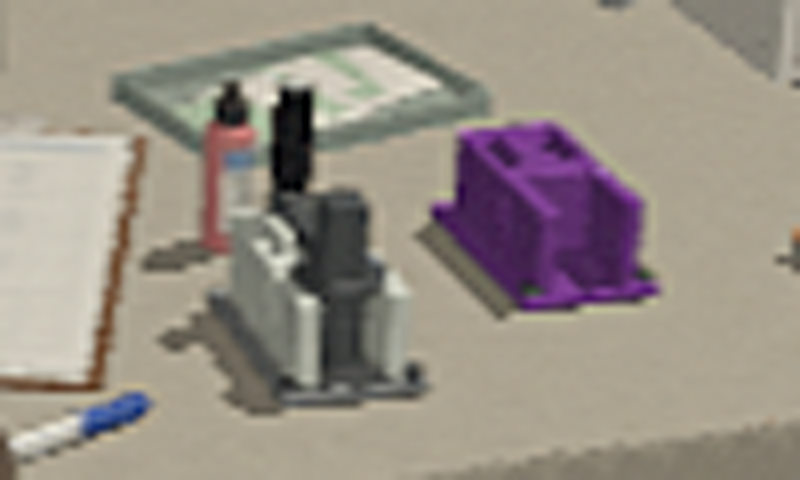

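Candidates: grey rest with the dark crank, top px (348,245). Look-alikes: purple (393,227) and orange (446,250), both empty. I choose the grey one; the crop shows the crank's arm between its cheeks. Next I'll go past the lift for a close look.

>>> apply_moves:
  steps:
    - {"gripper": 100,"delta_pos": [0.38,-0.58,0.1],"angular": [0,0,0.0133]}
    - {"gripper": 100,"delta_pos": [0.38,-0.58,0.1],"angular": [0,0,0.0133]}
    - {"gripper": 100,"delta_pos": [0.38,-0.58,0.1],"angular": [0,0,0.0133]}
    - {"gripper": 100,"delta_pos": [0.38,-0.58,0.1],"angular": [0,0,0.0133]}
    - {"gripper": 100,"delta_pos": [0.38,-0.58,0.1],"angular": [0,0,0.0133]}
    - {"gripper": 100,"delta_pos": [0.38,-0.58,0.1],"angular": [0,0,0.0133]}
    - {"gripper": 100,"delta_pos": [0.38,-0.58,0.1],"angular": [0,0,0.0133]}
    - {"gripper": 100,"delta_pos": [0.38,-0.58,0.1],"angular": [0,0,0.0133]}
    - {"gripper": 100,"delta_pos": [0.38,-0.58,0.1],"angular": [0,0,0.0133]}
    - {"gripper": 100,"delta_pos": [0.38,-0.58,0.1],"angular": [0,0,0.0133]}

```text
time: 1.15
ee_pos: [0.335, 0.329, 0.3338]
ee_rot: [-90.0, 0.0, 78.4]
wrist_force: [0.3, -0.5, 0.5]
finger_gap: 1.005
```

>>> apply_moves:
  steps:
    - {"gripper": 100,"delta_pos": [0.38,-0.58,0.1],"angular": [0,0,0.0133]}
    - {"gripper": 100,"delta_pos": [0.38,-0.58,0.1],"angular": [0,0,0.0133]}
    - {"gripper": 100,"delta_pos": [0.38,-0.58,0.1],"angular": [0,0,0.0133]}
    - {"gripper": 100,"delta_pos": [0.38,-0.58,0.1],"angular": [0,0,0.0133]}
    - {"gripper": 100,"delta_pos": [0.38,-0.58,0.1],"angular": [0,0,0.0133]}
    - {"gripper": 100,"delta_pos": [0.38,-0.58,0.1],"angular": [0,0,0.0133]}
    - {"gripper": 100,"delta_pos": [0.38,-0.58,0.1],"angular": [0,0,0.0133]}
    - {"gripper": 100,"delta_pos": [0.38,-0.58,0.1],"angular": [0,0,0.0133]}
    - {"gripper": 100,"delta_pos": [0.38,-0.58,0.1],"angular": [0,0,0.0133]}
    - {"gripper": 100,"delta_pos": [0,0,0],"angular": [0,0,0]}

```text
time: 2.15
ee_pos: [0.4381, 0.1718, 0.3609]
ee_rot: [-90.0, 0.0, 89.0]
wrist_force: [-0.6, 0.3, 0.1]
finger_gap: 0.999
```

Run:
```python
from rig import robot
from h import *
s=robot.observe(); print(s['time'],s['ee_pos'],s['ee_rot'],s['joint_positions'])
for n in('top','wrist','side'): d=snap(robot,n,'b')
```

```text
2.15 [0.4381144  0.17180515 0.3608589 ] [-9.00045571e+01  2.10647750e-02  8.89916353e+01] [ 2.14220411e+01 -4.18134965e+00  7.29232533e+00  1.01477500e+02
 -2.12099185e-02  2.24304057e+01]
```

View pics/b_wrist.png

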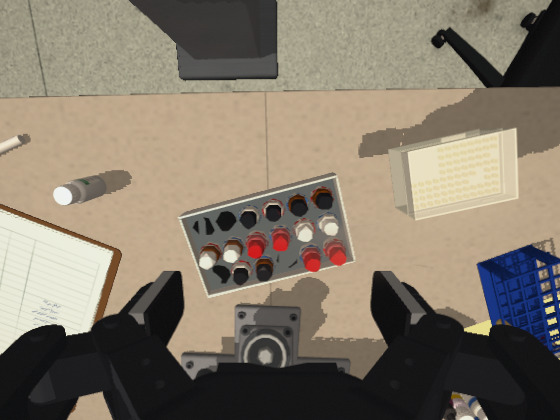

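Run:
```python
from h import *
im=load('b','wrist')['image'][:,:,::-1]
cv2.imwrite('pics/d1.png',cv2.resize(im[295:390,170:360],None,fx=4.2,fy=4.2,interpolation=cv2.INTER_CUBIC))
im=load('b','top')['image'][:,:,::-1]
cv2.imwrite('pics/d2.png',cv2.resize(im[120:260,140:260],None,fx=4.2,fy=4.2,interpolation=cv2.INTER_CUBIC))
im=load('b','side')['image'][:,:,::-1]
cv2.imwrite('pics/d3.png',cv2.resize(im[165:265,150:290],None,fx=5.5,fy=5.5,interpolation=cv2.INTER_CUBIC))
```

```text
(no output)
```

View pics/d1.png

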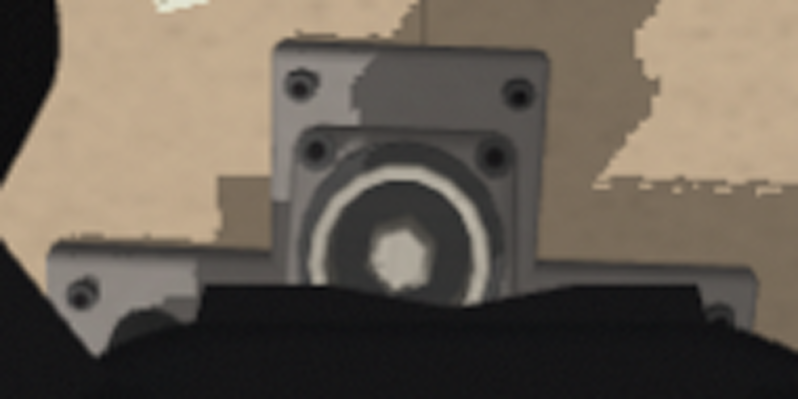

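View pics/d2.png

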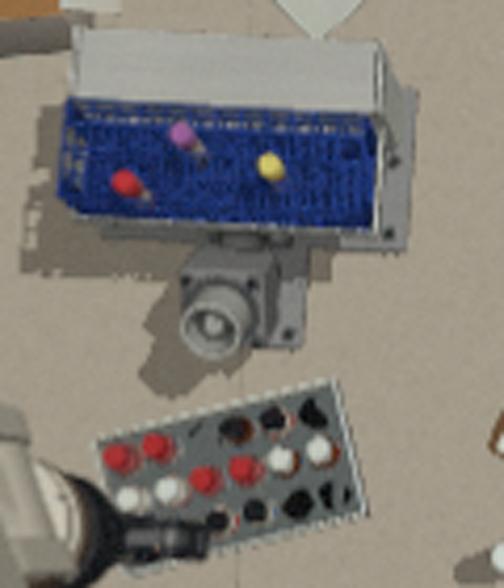

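View pics/d3.png

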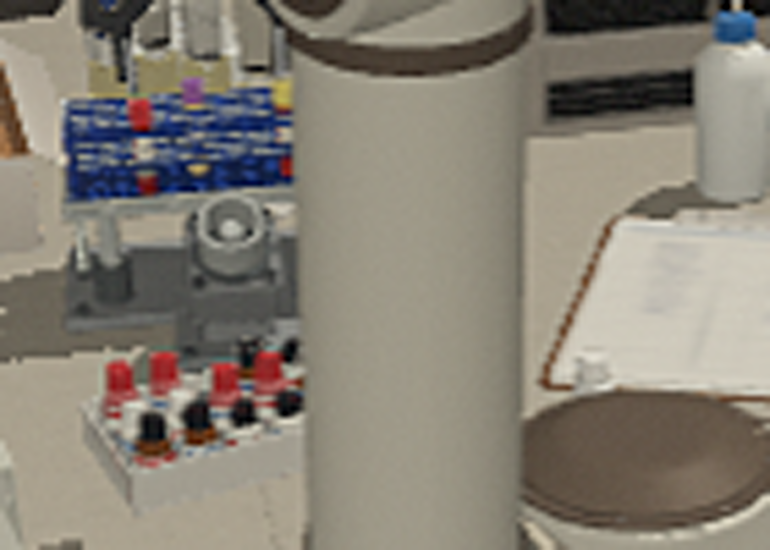

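```bash
cat > m.py <<'E'
from h import *
w,t,s=load('b','wrist'),load('b','top'),load('b','side')
f=lambda u,v,s,ox,oy:((u+.5)/s-.5+ox,(v+.5)/s-.5+oy)
pw=f(398,256,4.2,170,295); pt=f(214,322,4.2,140,120); ps=f(231,229,5.5,150,165)
print(pw,pt,ps)
for a,b,n in(((w,pw),(t,pt),'wt'),((w,pw),(s,ps),'ws'),((t,pt),(s,ps),'ts')): print(n,tri(*a,*b))
for p,q,z in(((280,42),(545,52),.06),((50,243),(755,268),.02),((310,128),(515,133),.1)):
    A=onz(w,f(*p,4.2,170,295),z);B=onz(w,f(*q,4.2,170,295),z);v=A-B; print('edge',A,B,np.degrees(np.arctan2(v[1],v[0])))
A=onz(t,f(80,28,4.2,140,120),.14);B=onz(t,f(380,40,4.2,140,120),.14);print('deck',A,B,np.degrees(np.arctan2(*(A-B)[1::-1])))
c=lambda u,v:((u+.5)/5-.5+310,(v+.5)/5-.5+185)
print('hub',onz(t,c(213,340),.1),'handle',onz(t,c(216,226),.129))
E
python3 m.py
```

```text
(264.3809523809524, 355.57142857142856) (190.57142857142856, 196.28571428571428) (191.5909090909091, 206.22727272727272)
wt (array([0.6227189 , 0.15412284, 0.11463683]), np.float64(0.001584478856943095))
ws (array([0.61990735, 0.15408099, 0.11754342]), np.float64(0.0008936817520834145))
ts (array([0.62278153, 0.15439774, 0.11631715]), np.float64(0.00010221618891346792))
edge [0.58575793 0.1153764  0.06      ] [0.59076753 0.19853569 0.06      ] -93.44738890339305
edge [0.68989734 0.02073929 0.02      ] [0.70524169 0.27855377 0.02      ] -93.40605706188963
edge [0.59022516 0.12867046 0.1       ] [0.59290216 0.18722794 0.1       ] -92.61749539494365
deck [0.86041583 0.26173062 0.14      ] [0.84815826 0.01974669 0.14      ] 87.10019044227735
hub [ 0.42915884 -0.38626128  0.1       ] handle [ 0.50287307 -0.38572913  0.129     ]
```

>>> apply_moves:
  steps:
    - {"gripper": 100,"delta_pos": [-0.13,-0.93,-0.1],"angular": [0,0,0.0006]}
    - {"gripper": 100,"delta_pos": [-0.13,-0.93,-0.1],"angular": [0,0,0.0006]}
    - {"gripper": 100,"delta_pos": [-0.13,-0.93,-0.1],"angular": [0,0,0.0006]}
    - {"gripper": 100,"delta_pos": [-0.13,-0.93,-0.1],"angular": [0,0,0.0006]}
    - {"gripper": 100,"delta_pos": [-0.13,-0.93,-0.1],"angular": [0,0,0.0006]}
    - {"gripper": 100,"delta_pos": [-0.13,-0.93,-0.1],"angular": [0,0,0.0006]}
    - {"gripper": 100,"delta_pos": [-0.13,-0.93,-0.1],"angular": [0,0,0.0006]}
    - {"gripper": 100,"delta_pos": [-0.13,-0.93,-0.1],"angular": [0,0,0.0006]}
    - {"gripper": 100,"delta_pos": [-0.13,-0.93,-0.1],"angular": [0,0,0.0006]}
    - {"gripper": 100,"delta_pos": [-0.13,-0.93,-0.1],"angular": [0,0,0.0006]}

```text
time: 3.3
ee_pos: [0.3979, -0.106, 0.3307]
ee_rot: [-90.0, -0.0, 89.7]
wrist_force: [0.5, 0.2, 0.4]
finger_gap: 0.999
```

>>> apply_moves:
  steps:
    - {"gripper": 100,"delta_pos": [-0.13,-0.93,-0.1],"angular": [0,0,0.0006]}
    - {"gripper": 100,"delta_pos": [-0.13,-0.93,-0.1],"angular": [0,0,0.0006]}
    - {"gripper": 100,"delta_pos": [-0.13,-0.93,-0.1],"angular": [0,0,0.0006]}
    - {"gripper": 100,"delta_pos": [-0.13,-0.93,-0.1],"angular": [0,0,0.0006]}
    - {"gripper": 100,"delta_pos": [-0.13,-0.93,-0.1],"angular": [0,0,0.0006]}
    - {"gripper": 100,"delta_pos": [-0.13,-0.93,-0.1],"angular": [0,0,0.0006]}
    - {"gripper": 100,"delta_pos": [-0.13,-0.93,-0.1],"angular": [0,0,0.0006]}
    - {"gripper": 100,"delta_pos": [-0.13,-0.93,-0.1],"angular": [0,0,0.0006]}
    - {"gripper": 100,"delta_pos": [-0.13,-0.93,-0.1],"angular": [0,0,0.0006]}
    - {"gripper": 100,"delta_pos": [-0.13,-0.93,-0.1],"angular": [0,0,0.0006]}

```text
time: 4.3
ee_pos: [0.3595, -0.3851, 0.3006]
ee_rot: [-90.0, -0.0, 90.2]
wrist_force: [0.8, 0.1, 0.4]
finger_gap: 1.001
```

Run:
```python
from rig import robot
from h import *
s=robot.observe(); print(s['time'],s['ee_pos'],s['ee_rot'],s['joint_positions'])
d=snap(robot,'wrist','c')
im=d['image'][:,:,::-1]
cv2.imwrite('pics/e1.png',cv2.resize(im[200:380,180:360],None,fx=3.3,fy=3.3,interpolation=cv2.INTER_CUBIC))
```

```text
4.3 [ 0.359537   -0.38509497  0.30059362] [-9.00016777e+01 -1.51675281e-02  9.02182569e+01] [-4.69704407e+01  1.72440411e+00  6.30133443e+00  9.45869170e+01
  1.15384128e-02 -4.71886983e+01]
```

View pics/c_wrist.png

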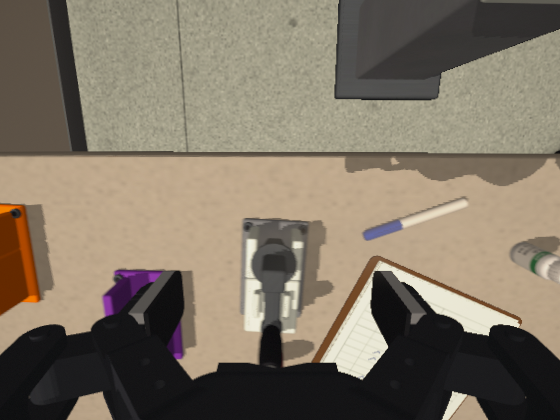

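View pics/e1.png

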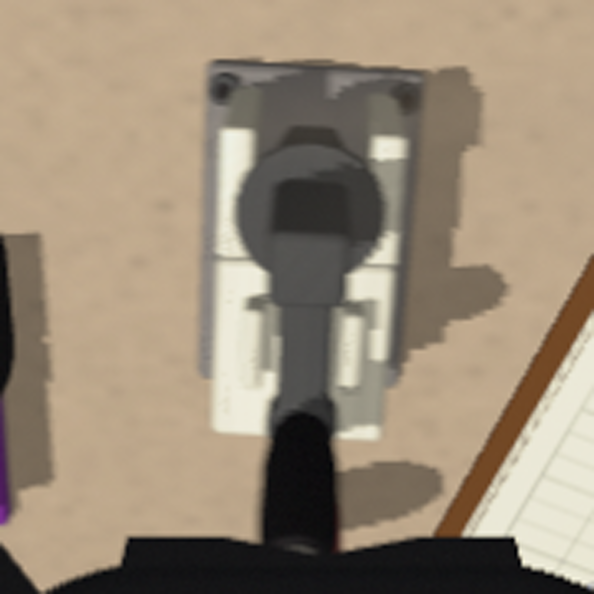

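Run:
```python
from h import *
w=load('c','wrist'); f=lambda u,v:((u+.5)/3.3-.5+180,(v+.5)/3.3-.5+200)
for p in((271,236),(349,234),(343,304),(273,305),(309,269)): print('hub',onz(w,f(*p),.1))
for p in((238,213),(385,213),(311,143)): print('collar',onz(w,f(*p),.060))
for p,q,z in(((210,62),(200,375),.01),((424,72),(398,385),.01),((213,60),(424,70),.01),((214,431),(380,438),.055),((281,310),(281,390),.067),((217,258),(400,265),.055)):
    A=onz(w,f(*p),z);B=onz(w,f(*q),z);v=B-A; print(A,B,np.degrees(np.arctan2(v[1],v[0])))
```

```text
hub [ 0.4154644  -0.39988967  0.1       ]
hub [ 0.41476897 -0.37785179  0.1       ]
hub [ 0.43666994 -0.37933732  0.1       ]
hub [ 0.43706449 -0.39951258  0.1       ]
hub [ 0.42564717 -0.38914284  0.1       ]
collar [ 0.42565767 -0.4124498   0.06      ]
collar [ 0.42548172 -0.36508469  0.06      ]
collar [ 0.4017061  -0.38895755  0.06      ]
[ 0.38870807 -0.42566847  0.01      ] [ 0.51569716 -0.43276738  0.01      ] -3.1996036362366937
[ 0.39214628 -0.34875022  0.01      ] [ 0.51984886 -0.35506351  0.01      ] -2.830257137422626
[ 0.38796146 -0.42457379  0.01      ] [ 0.39139982 -0.34877278  0.01      ] 87.40282462618286
[ 0.50993485 -0.42271841  0.055     ] [ 0.51252975 -0.36474277  0.055     ] 87.43723678844113
[ 0.45648877 -0.39854229  0.067     ] [ 0.48592435 -0.39873933  0.067     ] -0.3835230837200507
[ 0.44393164 -0.42012025  0.055     ] [ 0.44624691 -0.35937751  0.055     ] 87.81716948185583
```

>>> apply_moves:
  steps:
    - {"gripper": 100,"delta_pos": [0.44,-0.026,-0.667],"angular": [0,0,-0.006]}
    - {"gripper": 100,"delta_pos": [0.44,-0.026,-0.667],"angular": [0,0,-0.006]}
    - {"gripper": 100,"delta_pos": [0.44,-0.026,-0.667],"angular": [0,0,-0.006]}
    - {"gripper": 100,"delta_pos": [0.44,-0.026,-0.667],"angular": [0,0,-0.006]}
    - {"gripper": 100,"delta_pos": [0.44,-0.026,-0.667],"angular": [0,0,-0.006]}
    - {"gripper": 100,"delta_pos": [0,0,-0.483],"angular": [0,0,0]}
    - {"gripper": 100,"delta_pos": [0,0,-0.483],"angular": [0,0,0]}
    - {"gripper": 100,"delta_pos": [0,0,-0.483],"angular": [0,0,0]}
    - {"gripper": 100,"delta_pos": [0,0,-0.483],"angular": [0,0,0]}
    - {"gripper": 100,"delta_pos": [0,0,0],"angular": [0,0,0]}

```text
time: 5.35
ee_pos: [0.4243, -0.3882, 0.1407]
ee_rot: [-89.9, -0.1, 87.5]
wrist_force: [-0.5, -0.5, 0.3]
finger_gap: 1.0
```

Run:
```python
from rig import robot
from h import *
s=robot.observe(); print(s['time'],s['ee_pos'],s['ee_rot'],s['wrist_force'],s['joint_positions'])
d=snap(robot,'wrist','d')
```

```text
5.35 [ 0.42430818 -0.38815063  0.14072643] [-89.87553741  -0.10655308  87.45214132] [-0.54539381 -0.54211642  0.34018811] [-4.24524981e+01  8.47658837e+00 -4.13943707e+00  7.75478065e+01
  1.89388755e-03 -3.99047579e+01]
```

View pics/d_wrist.png

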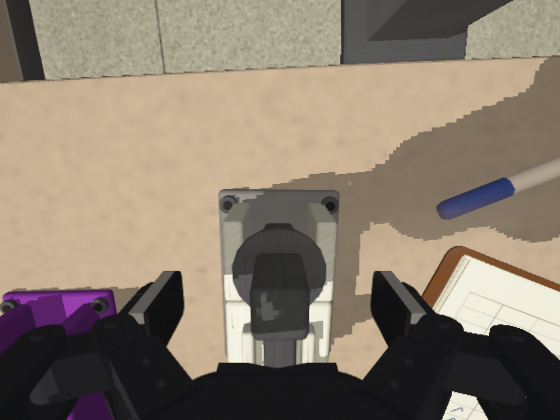

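>>> apply_moves:
  squeeze: 60
  steps:
    - {"gripper": 0,"delta_pos": [0,0,0],"angular": [0,0,0]}
    - {"gripper": 0,"delta_pos": [0,0,0],"angular": [0,0,0]}
    - {"gripper": 0,"delta_pos": [0,0,0],"angular": [0,0,0]}
    - {"gripper": 0,"delta_pos": [0,0,0],"angular": [0,0,0]}
    - {"gripper": 0,"delta_pos": [0,0,0],"angular": [0,0,0]}
    - {"gripper": 0,"delta_pos": [0,0,0],"angular": [0,0,0]}
    - {"gripper": 0,"delta_pos": [0,0,0],"angular": [0,0,0]}
    - {"gripper": 0,"delta_pos": [0,0,0],"angular": [0,0,0]}

```text
time: 6.2
ee_pos: [0.4254, -0.3887, 0.1435]
ee_rot: [-90.0, 0.0, 87.5]
wrist_force: [-1.1, 1.2, 5.8]
finger_gap: 0.272
```

Run:
```python
from rig import robot
from h import *
s=robot.observe(); print(s['time'],s['ee_pos'],s['ee_rot'],s['wrist_force'],s['finger_gap'])
d=snap(robot,'wrist','e')
```

```text
6.2 [ 0.42540129 -0.38873256  0.14350263] [-9.00394105e+01  2.20992711e-02  8.74780400e+01] [-1.11687595  1.23220203  5.79790353] 0.2717478050123926
```

View pics/e_wrist.png

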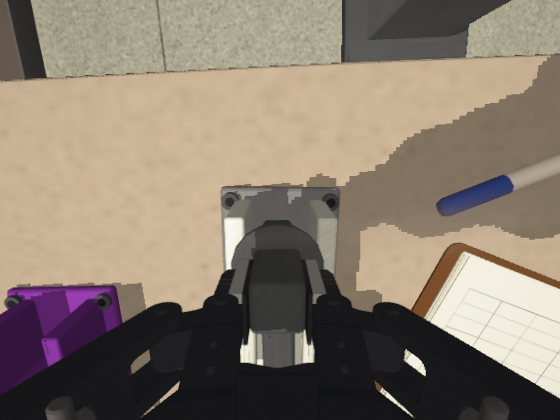

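Run:
```python
from h import *
w=load('b','wrist'); im=w['image']
g=cv2.cvtColor(im,cv2.COLOR_RGB2GRAY)
c=g[340:372,248:282]; print(c[4:28,8:26])
up=cv2.resize(g[335:375,245:285],None,fx=15,fy=15,interpolation=cv2.INTER_CUBIC); cv2.imwrite('pics/hex.png',up)
zs=R.from_euler('z',-3.2,degrees=True).apply([-np.sin(np.radians(35)),0,np.cos(np.radians(35))])
xs=R.from_euler('z',-3.2,degrees=True).apply([np.cos(np.radians(35)),0,np.sin(np.radians(35))]); ys=np.cross(zs,xs)
rim=np.array([.6215,.1542,.1165]); hx=rim-.01*zs
b=(up>120).astype(np.uint8); n,l,st,ce=cv2.connectedComponentsWithStats(b)
k=l[300,300] or l[315,300]; print(n,k,st[k],ce[k])
cn=max(cv2.findContours((l==k).astype(np.uint8),0,cv2.CHAIN_APPROX_NONE)[0],key=len)[:,0].astype(float)
P=[]
for u,v in cn:
    o,d=ray(w,((u+.5)/15-.5+245,(v+.5)/15-.5+335)); q=o+d*((hx-o)@zs)/(d@zs); P.append([(q-hx)@xs,(q-hx)@ys])
P=np.array(P)*1e3; c0=P.mean(0); print('centre off mm',c0,'area',cv2.contourArea(P.astype(np.float32)))
# min support width over angle
Q=P-c0
for a in range(0,60,5):
    h=[np.ptp(Q@[np.cos(np.radians(a+k)),np.sin(np.radians(a+k))]) for k in(0,60,120)]; print(a,np.round(h,1),round(np.mean(h),2))
ap=cv2.approxPolyDP(Q.astype(np.float32),1.2,True)[:,0]; print(ap,np.degrees(np.arctan2(ap[:,1],ap[:,0])))
```

```text
[[ 54  54  53  54  54  54  54  54  54  54  54  54  54  54  54  54  54  54]
 [ 53  53  53  53  54  54  53  54  53  53  55  56  54  53  54  54  53  54]
 [ 52  52  53  52  52  51  52  55  56  59  62  63  59  53  53  53  53  53]
 [ 52  52  52  53  56  56  59  63  66  69  72  71  66  58  53  52  53  53]
 [ 52  52  52  60  64  68  71  72  74  75  78  77  73  67  59  54  53  54]
 [ 53  52  56  69  78  80  82  82  93 101 107  95  78  73  67  58  53  53]
 [ 52  52  63  81  90 102 113 120 135 144 151 131  94  79  74  67  58  53]
 [ 51  51  72  93 113 140 153 159 166 168 169 161 130  95  79  74  67  57]
 [ 51  52  83 105 139 167 170 167 166 168 169 169 158 129  95  81  76  63]
 [ 51  55  84 114 150 170 170 166 166 168 169 169 168 157 127  98  83  67]
 [ 52  60  89 125 159 172 169 166 166 168 168 168 168 166 153 116  88  69]
 [ 52  63 109 144 164 173 169 166 167 169 168 168 168 167 152 115  87  67]
 [ 52  68 117 154 170 172 168 166 168 169 169 168 168 167 145 109  86  64]
 [ 57  73 110 146 157 163 167 166 168 169 169 168 167 166 141 111  87  61]
 [ 57  74  89 129 149 159 167 166 168 170 169 168 
[... 700 characters left out ...]

5 4 [  203   221   194   212 30654] [303.78273635 326.47745808]
centre off mm [ 0.97497785 -0.15413689] area 181.54804282870384
0 [15.8 16.9 15.1] 15.95
5 [15.6 16.8 15. ] 15.77
10 [15.3 16.6 14.8] 15.55
15 [15.  16.5 14.7] 15.36
20 [15.5 16.3 14.5] 15.43
25 [16.  16.  14.7] 15.54
30 [16.3 15.6 15.1] 15.67
35 [16.6 15.6 15.5] 15.89
40 [16.8 15.7 15.7] 16.08
45 [17.  15.7 15.9] 16.16
50 [17.1 15.5 15.9] 16.17
55 [17.  15.3 15.9] 16.08
[[-8.007706   1.3252494]
 [-5.906859  -5.858873 ]
 [-1.0444736 -8.199953 ]
 [ 4.884106  -5.5011435]
 [ 7.704969  -1.2921675]
 [ 4.724773   7.305218 ]
 [-3.2206419  7.009397 ]] [ 170.6029   -135.23367   -97.258995  -48.400215   -9.520238   57.10655
  114.67759 ]
```

View pics/hex.png

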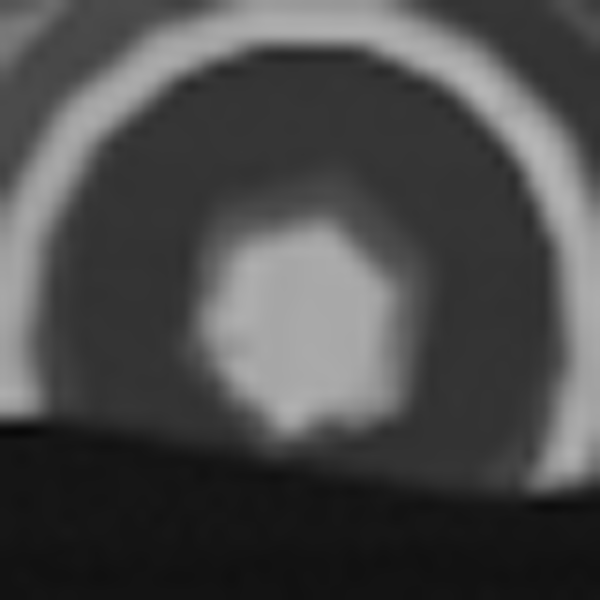

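>>> apply_moves:
  steps:
    - {"gripper": 0,"delta_pos": [0,0,0.5],"angular": [0,0,0]}
    - {"gripper": 0,"delta_pos": [0,0,0.9],"angular": [0,0,0]}
    - {"gripper": 0,"delta_pos": [0,0,0.9],"angular": [0,0,0]}
    - {"gripper": 0,"delta_pos": [0,0,0.9],"angular": [0,0,0]}
    - {"gripper": 0,"delta_pos": [0,0,0.9],"angular": [0,0,0]}
    - {"gripper": 0,"delta_pos": [0,0,0.9],"angular": [0,0,0]}
    - {"gripper": 0,"delta_pos": [0,0,0.25],"angular": [0,0,0]}
    - {"gripper": 0,"delta_pos": [0,0,0],"angular": [0,0,0]}

```text
time: 7.05
ee_pos: [0.4255, -0.3889, 0.3013]
ee_rot: [-90.1, 0.1, 87.5]
wrist_force: [0.2, -0.1, -3.3]
finger_gap: 0.271
```

Run:
```python
from rig import robot
from h import *
s=robot.observe(); print(s['time'],s['ee_pos'],s['ee_rot'],s['wrist_force'],s['finger_gap'])
d=snap(robot,'wrist','f')
```

```text
7.05 [ 0.42547036 -0.38894336  0.30128657] [-9.00718208e+01  6.49142115e-02  8.74687182e+01] [ 0.19921809 -0.09978992 -3.27110035] 0.2708960473671684
```

View pics/f_wrist.png

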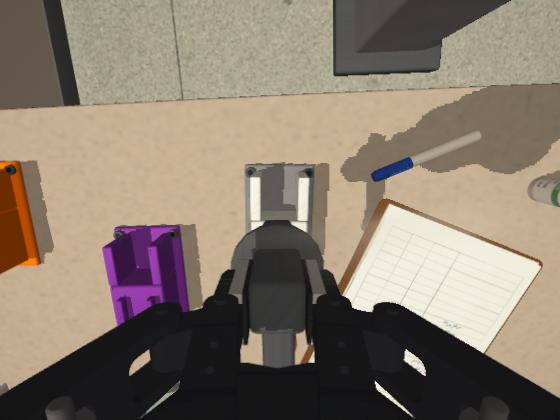

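>>> apply_moves:
  steps:
    - {"gripper": 0,"delta_pos": [0.174,0.913,0],"angular": [0,0,0.0752]}
    - {"gripper": 0,"delta_pos": [0.174,0.913,0],"angular": [0,0,0.0752]}
    - {"gripper": 0,"delta_pos": [0.174,0.913,0],"angular": [0,0,0.0752]}
    - {"gripper": 0,"delta_pos": [0.174,0.913,0],"angular": [0,0,0.0752]}
    - {"gripper": 0,"delta_pos": [0.174,0.913,0],"angular": [0,0,0.0752]}
    - {"gripper": 0,"delta_pos": [0.174,0.913,0],"angular": [0,0,0.0752]}
    - {"gripper": 0,"delta_pos": [0.174,0.913,0],"angular": [0,0,0.0752]}
    - {"gripper": 0,"delta_pos": [0.174,0.913,0],"angular": [0,0,0.0752]}
    - {"gripper": 0,"delta_pos": [0.174,0.913,0],"angular": [0,0,0.0752]}
    - {"gripper": 0,"delta_pos": [0.174,0.913,0],"angular": [0,0,0.0752]}

```text
time: 8.1
ee_pos: [0.4771, -0.1136, 0.2984]
ee_rot: [-90.0, -0.2, 155.4]
wrist_force: [-0.2, -0.3, -2.0]
finger_gap: 0.272
```

>>> apply_moves:
  steps:
    - {"gripper": 0,"delta_pos": [0.174,0.913,0],"angular": [0,0,0.0752]}
    - {"gripper": 0,"delta_pos": [0.174,0.913,0],"angular": [0,0,0.0752]}
    - {"gripper": 0,"delta_pos": [0.174,0.913,0],"angular": [0,0,0.0752]}
    - {"gripper": 0,"delta_pos": [0.174,0.913,0],"angular": [0,0,0.0752]}
    - {"gripper": 0,"delta_pos": [0.174,0.913,0],"angular": [0,0,0.0752]}
    - {"gripper": 0,"delta_pos": [0.174,0.913,0],"angular": [0,0,0.0752]}
    - {"gripper": 0,"delta_pos": [0.174,0.913,0],"angular": [0,0,0.0752]}
    - {"gripper": 0,"delta_pos": [0.174,0.913,0],"angular": [0,0,0.0752]}
    - {"gripper": 0,"delta_pos": [0.174,0.913,0],"angular": [0,0,0.0752]}
    - {"gripper": 0,"delta_pos": [0.174,0.913,0],"angular": [0,0,0.0752]}

```text
time: 9.1
ee_pos: [0.5294, 0.1601, 0.2983]
ee_rot: [-90.1, -0.1, -136.9]
wrist_force: [0.4, -0.6, -3.2]
finger_gap: 0.27
```

>>> apply_moves:
  steps:
    - {"gripper": 0,"delta_pos": [0,0,0],"angular": [-0.0036,-0.0647,0]}
    - {"gripper": 0,"delta_pos": [0,0,0],"angular": [-0.0036,-0.0647,0]}
    - {"gripper": 0,"delta_pos": [0,0,0],"angular": [-0.0036,-0.0647,0]}
    - {"gripper": 0,"delta_pos": [0,0,0],"angular": [-0.0036,-0.0647,0]}
    - {"gripper": 0,"delta_pos": [0,0,0],"angular": [-0.0036,-0.0647,0]}
    - {"gripper": 0,"delta_pos": [0,0,0],"angular": [-0.0036,-0.0647,0]}
    - {"gripper": 0,"delta_pos": [0,0,0],"angular": [0,0,0]}

```text
time: 9.8
ee_pos: [0.5274, 0.1587, 0.2965]
ee_rot: [-63.3, 23.3, -131.5]
wrist_force: [0.0, 0.9, -3.3]
finger_gap: 0.273
```

```bash
cat > geo.py <<'E'
from h import *
LY=-3.2
Rl=R.from_euler('z',LY,degrees=True); Rs=Rl*R.from_euler('y',-35,degrees=True)
rim=np.array([.6215,.1542,.1165])
xs,ys,zs=Rs.as_matrix().T
C2T=R.from_matrix(np.array([[0,1,0],[0,0,-1],[-1,0,0]]).T) # tool axes in crank frame as columns
def status(s):
    Rt=R.from_euler('xyz',s['ee_rot'],degrees=True); Rc=Rt*C2T.inv()
    rel=(Rs.inv()*Rc).as_matrix(); th=np.degrees(np.arctan2(rel[1,0],rel[0,0]))
    tilt=np.degrees(np.arccos(rel[2,2]))
    o=np.array(s['ee_pos'])-.1345*Rc.as_matrix()[:,2]
    print('t',round(s['time'],2),'theta',round(th,1),'tilt err',round(tilt,2),'crank origin in rim frame mm',np.round(Rs.inv().apply(o-rim)*1e3,1),'TCP',np.round(s['ee_pos'],4),'F rim frame',np.round(Rs.inv().apply(s['wrist_force']),1),'Tq rim',np.round(Rs.inv().apply(s['torque']),2),'J',np.round(s['joint_positions'],1),'gap',round(s['finger_gap'],3))
    return Rc,th
E
python3 - <<'E'
from rig import robot
from geo import *
s=robot.observe(); status(s); print(xs,ys,zs)
for n in('wrist','top','side'): snap(robot,n,'g')
im=load('g','top')['image'][:,:,::-1]
cv2.imwrite('pics/g2.png',cv2.resize(im[120:260,140:260],None,fx=4.2,fy=4.2,interpolation=cv2.INTER_CUBIC))
im=load('g','side')['image'][:,:,::-1]
cv2.imwrite('pics/g3.png',cv2.resize(im[145:265,130:290],None,fx=5,fy=5,interpolation=cv2.INTER_CUBIC))
E
```

```text
t 9.8 theta 136.1 tilt err 0.17 crank origin in rim frame mm [25.7 -0.8 67. ] TCP [0.5274 0.1587 0.2965] F rim frame [-1.9  0.9 -2.7] Tq rim [-0.05  0.95 -0.  ] J [  22.2  -21.8  -21.1   58.6  -14.2 -114.8] gap 0.273
[ 0.81787479 -0.0457263   0.57357644] [0.0558215  0.99844076 0.        ] [-0.5726821   0.0320179   0.81915204]
```

View pics/g_wrist.png

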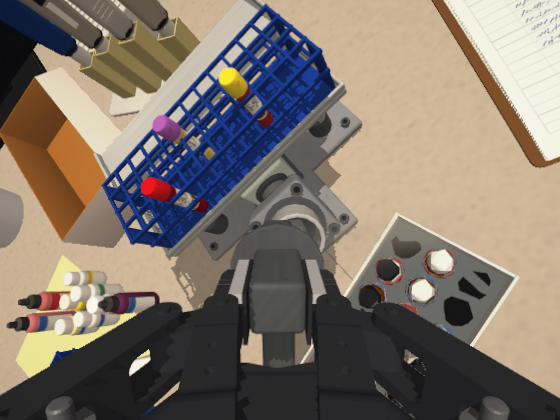

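View pics/g2.png

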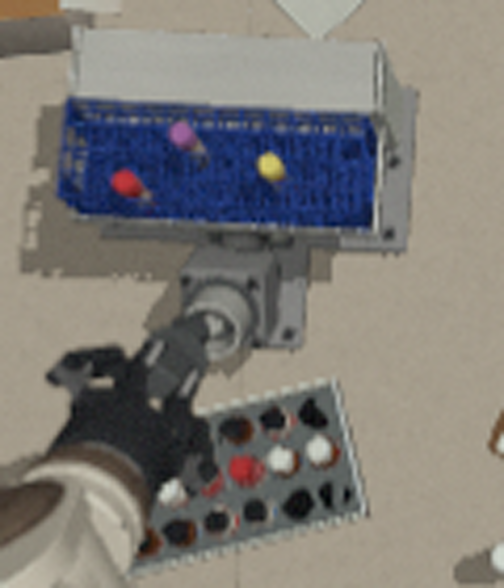

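View pics/g3.png

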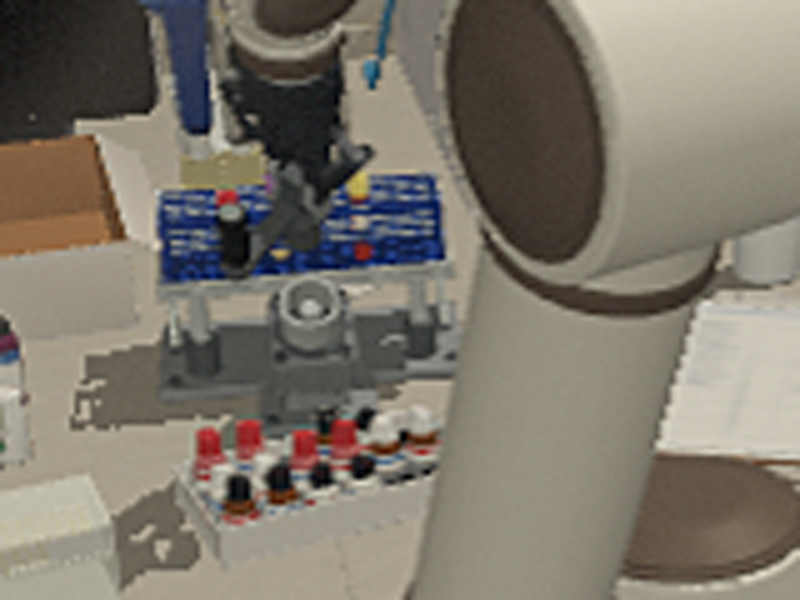

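```bash
cat > ov.py <<'E'
from geo import *
import sys
tag=sys.argv[1]
a=np.linspace(0,2*np.pi,72)
for n,(x0,y0,w,h) in {'wrist':(220,160,140,100),'top':(165,170,60,45),'side':(160,180,70,52)}.items():
    d=load(tag,n); s=800//w; im=cv2.resize(d['image'][y0:y0+h,x0:x0+w,::-1],None,fx=s,fy=s,interpolation=cv2.INTER_CUBIC)
    for r in(24.5,20.5):
        P=rim+np.outer(np.cos(a),xs)*r/1e3+np.outer(np.sin(a),ys)*r/1e3
        p=(proj(d,P)-[x0,y0]+.5)*s-.5
        cv2.polylines(im,[np.round(p).astype(int)],True,(0,0,255) if r>22 else (0,255,0),1)
    cv2.imwrite(f'pics/ov_{tag}_{n}.png',im)
E
python3 ov.py g
```

```text
(no output)
```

View pics/ov_g_wrist.png

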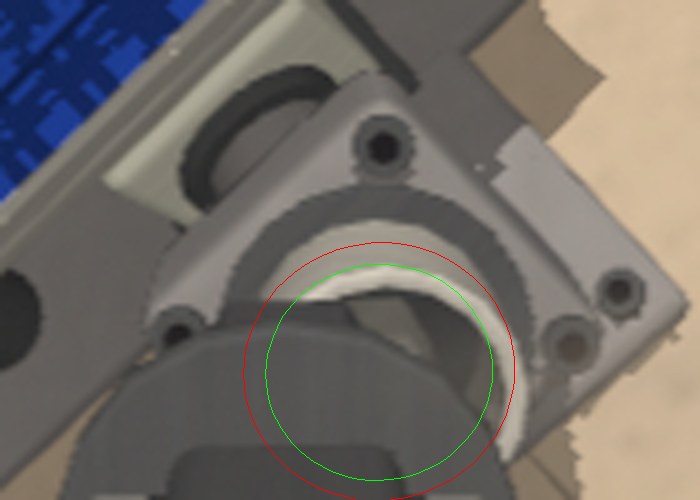

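View pics/ov_g_top.png

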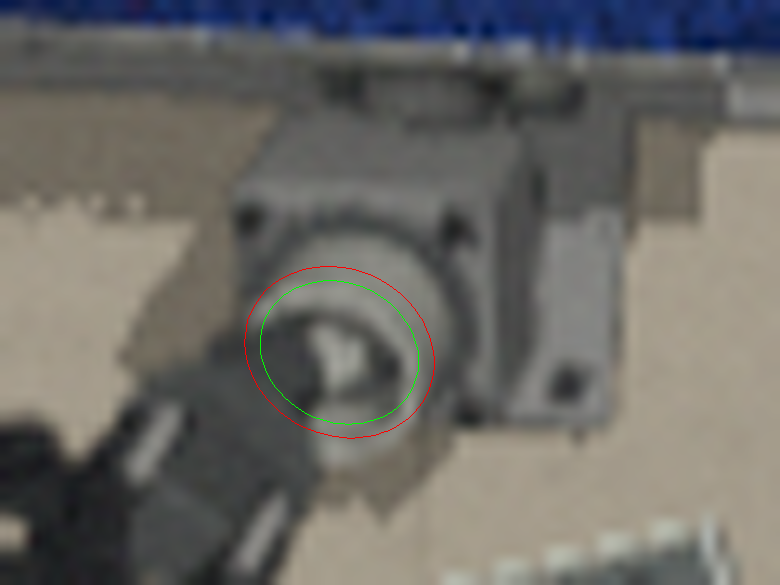

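View pics/ov_g_side.png

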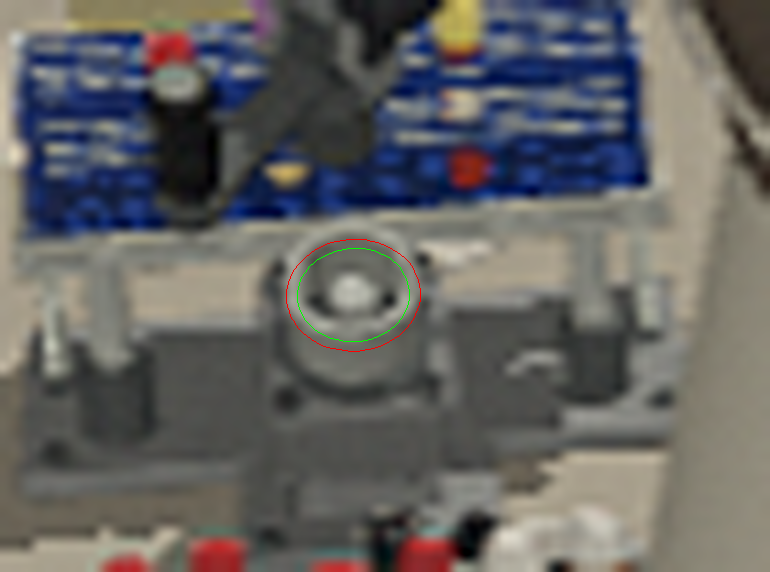

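```bash
cat > ov2.py <<'E'
from geo import *
import sys
dl=[float(v) for v in sys.argv[1].split(',')]
a=np.linspace(0,2*np.pi,72); c=rim+(xs*dl[0]+ys*dl[1]+zs*dl[2])/1e3
ims=[]
for tag,n,(x0,y0,w,h) in (('b','wrist',(235,325,60,50)),('g','wrist',(260,190,75,62)),('b','top',(168,172,45,37)),('b','side',(168,182,50,42))):
    d=load(tag,n); s=390/w; im=cv2.resize(d['image'][y0:y0+h,x0:x0+w,::-1],(390,290),interpolation=cv2.INTER_CUBIC); sy=290/h
    for r in(24.5,20.5):
        P=c+np.outer(np.cos(a),xs)*r/1e3+np.outer(np.sin(a),ys)*r/1e3
        p=(proj(d,P)-[x0,y0]+.5)*[s,sy]-.5
        cv2.polylines(im,[np.round(p).astype(int)],True,(0,0,255) if r>22 else (0,255,0),1)
    ims.append(im)
cv2.imwrite(f'pics/ov2_{sys.argv[2]}.png',np.vstack([np.hstack(ims[:2]),np.hstack(ims[2:])])); print(c)
E
python3 ov2.py 0,0,8 a
```

```text
[0.61691854 0.15445614 0.12305322]
```

View pics/ov2_a.png

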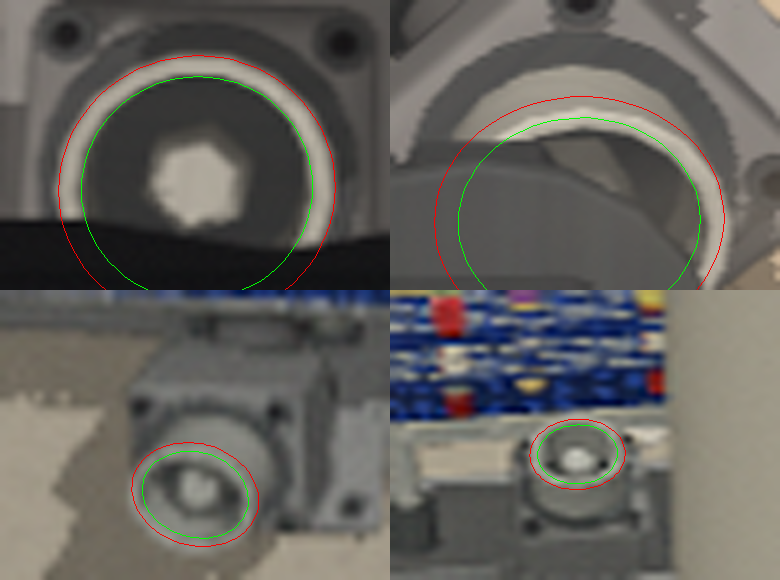

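```bash
python3 ov2.py=0 2>/dev/null; python3 ov2.py 0,0,12 b; python3 ov2.py -- 2>/dev/null; python3 ov2.py " -1.5,0,10" c
```

```text
[0.61462781 0.15458421 0.12632982]
[0.61454637 0.15458877 0.12383116]
```

View pics/ov2_b.png

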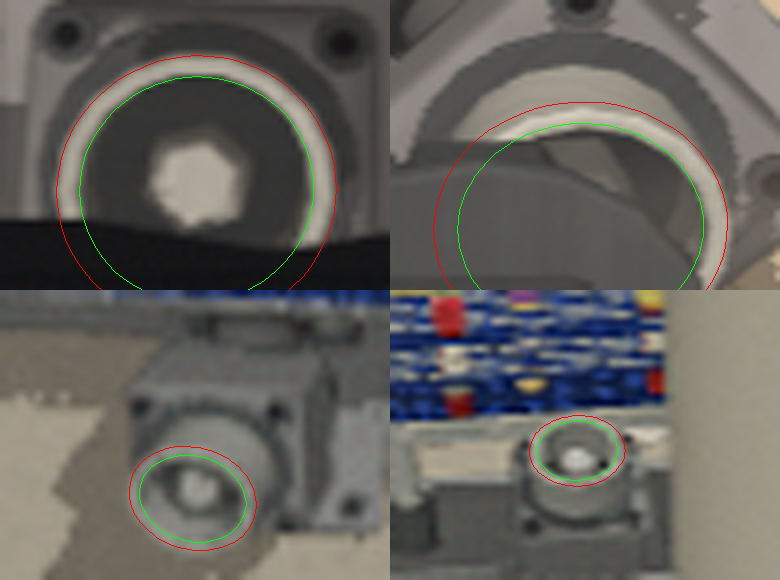

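View pics/ov2_c.png

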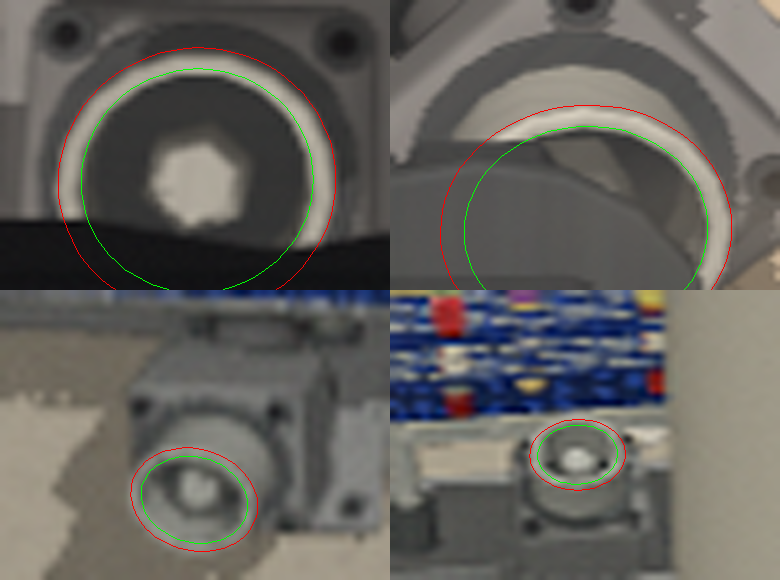

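>>> apply_moves:
  steps:
    - {"gripper": 0,"delta_pos": [-0.35,0.033,-0.246],"angular": [0,0,0]}
    - {"gripper": 0,"delta_pos": [-0.35,0.033,-0.246],"angular": [0,0,0]}
    - {"gripper": 0,"delta_pos": [0.26,-0.0146,-0.373],"angular": [0,0,0]}
    - {"gripper": 0,"delta_pos": [0.26,-0.0146,-0.373],"angular": [0,0,0]}
    - {"gripper": 0,"delta_pos": [0.26,-0.0146,-0.373],"angular": [0,0,0]}
    - {"gripper": 0,"delta_pos": [0,0,0],"angular": [0,0,0]}
    - {"gripper": 0,"delta_pos": [0,0,0],"angular": [0,0,0]}

```text
time: 10.65
ee_pos: [0.5322, 0.1596, 0.2514]
ee_rot: [-63.3, 23.4, -131.6]
wrist_force: [-0.1, -0.3, -3.1]
finger_gap: 0.27
```

```bash
sed -i 's/^rim=.*/rim=np.array([.6158,.1545,.1247])/' geo.py
python3 - <<'E'
from rig import robot
from geo import *
s=robot.observe(); Rc,th=status(s)
for n in('wrist','top','side'): snap(robot,n,'h')
a=np.linspace(0,2*np.pi,72); ims=[]
o=np.array(s['ee_pos'])-.1345*Rc.as_matrix()[:,2]
for n,(x0,y0,w,h) in {'wrist':(220,180,120,90),'top':(165,170,60,45),'side':(160,180,60,45)}.items():
    d=load('h',n); im=cv2.resize(d['image'][y0:y0+h,x0:x0+w,::-1],(400,300),interpolation=cv2.INTER_CUBIC); k=400/w
    for c,r,col in((rim,24.5,(0,0,255)),(rim,20.5,(0,255,0)),(o,16,(255,255,0))):
        P=c+np.outer(np.cos(a),xs)*r/1e3+np.outer(np.sin(a),ys)*r/1e3
        cv2.polylines(im,[np.round((proj(d,P)-[x0,y0]+.5)*k-.5).astype(int)],True,col,1)
    ims.append(im)
ims.append(ims[0]*0)
cv2.imwrite('pics/h_ov.png',np.vstack([np.hstack(ims[:2]),np.hstack(ims[2:])]))
E
```

```text
t 10.65 theta 136.0 tilt err 0.09 crank origin in rim frame mm [ 3.9  0.3 17.3] TCP [0.5322 0.1596 0.2514] F rim frame [-1.8 -0.3 -2.5] Tq rim [-0.02  0.82  0.05] J [  22.1  -21.5  -25.8   53.4  -14.2 -114.9] gap 0.27
```

View pics/h_ov.png

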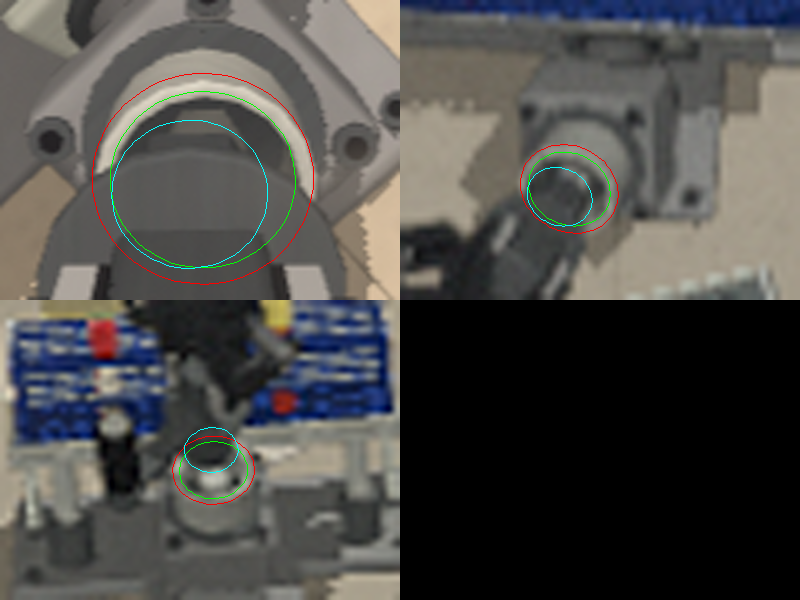

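>>> apply_moves:
  steps:
    - {"gripper": 0,"delta_pos": [0.112,-0.011,-0.273],"angular": [0,0,0]}
    - {"gripper": 0,"delta_pos": [0.112,-0.011,-0.273],"angular": [0,0,0]}
    - {"gripper": 0,"delta_pos": [0,0,0],"angular": [0,0,0]}
    - {"gripper": 0,"delta_pos": [0,0,0],"angular": [0,0,0]}

```text
time: 11.2
ee_pos: [0.5386, 0.159, 0.235]
ee_rot: [-63.3, 23.4, -131.5]
wrist_force: [0.1, 0.6, -2.8]
finger_gap: 0.271
```

```bash
cat > ovh.py <<'E'
from rig import robot
from geo import *
import sys
tag=sys.argv[1]
s=robot.observe(); Rc,th=status(s)
for n in('wrist','top','side'): snap(robot,n,tag)
a=np.linspace(0,2*np.pi,72); ims=[]
o=np.array(s['ee_pos'])-.1345*Rc.as_matrix()[:,2]
zc=Rc.as_matrix()[:,2]
for n,(x0,y0,w,h) in {'wrist':(220,180,120,90),'top':(165,170,60,45),'side':(160,180,60,45)}.items():
    d=load(tag,n); im=cv2.resize(d['image'][y0:y0+h,x0:x0+w,::-1],(400,300),interpolation=cv2.INTER_CUBIC); k=400/w
    for c,r,col in((rim,24.5,(0,0,255)),(rim,20.5,(0,255,0)),(o+.051*zc,25,(255,255,0))):
        P=c+np.outer(np.cos(a),xs)*r/1e3+np.outer(np.sin(a),ys)*r/1e3
        cv2.polylines(im,[np.round((proj(d,P)-[x0,y0]+.5)*k-.5).astype(int)],True,col,1)
    ims.append(im)
ims.append(ims[0]*0)
cv2.imwrite(f'pics/{tag}_ov.png',np.vstack([np.hstack(ims[:2]),np.hstack(ims[2:])]))
E
python3 ovh.py i
```

```text
t 11.2 theta 136.0 tilt err 0.06 crank origin in rim frame mm [-0.2  0.2  0.2] TCP [0.5386 0.159  0.235 ] F rim frame [-1.5  0.6 -2.3] Tq rim [-0.03  0.83  0.04] J [  21.7  -20.6  -27.    51.2  -14.  -115.2] gap 0.271
```

View pics/i_ov.png

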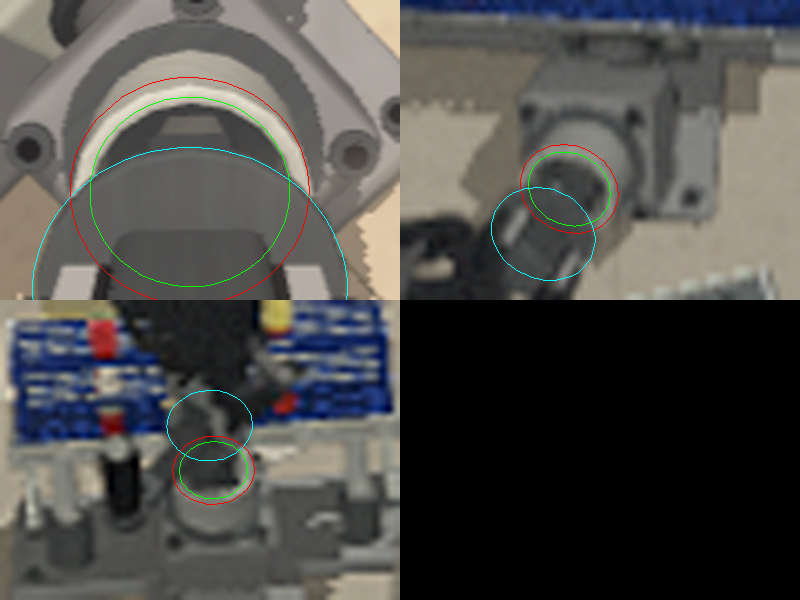

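>>> apply_moves:
  steps:
    - {"gripper": 0,"delta_pos": [0.079,-0.005,-0.128],"angular": [0,0,0]}
    - {"gripper": 0,"delta_pos": [0.079,-0.005,-0.128],"angular": [0,0,0]}
    - {"gripper": 0,"delta_pos": [0,0,0],"angular": [0,0,0]}
    - {"gripper": 0,"delta_pos": [0,0,0],"angular": [0,0,0]}

```text
time: 11.75
ee_pos: [0.5435, 0.1587, 0.2276]
ee_rot: [-63.3, 23.4, -131.5]
wrist_force: [-0.4, 0.2, -2.5]
finger_gap: 0.269
```

```bash
cat > st.py <<'E'
from rig import robot
from geo import *
status(robot.observe())
E
python3 st.py
```

```text
t 11.75 theta 136.0 tilt err 0.04 crank origin in rim frame mm [-0.4  0.2 -8.6] TCP [0.5435 0.1587 0.2276] F rim frame [-1.8  0.1 -1.8] Tq rim [-0.06  0.79  0.04] J [  21.4  -19.9  -27.4   50.1  -13.8 -115.4] gap 0.269
```

>>> apply_moves:
  steps:
    - {"gripper": 0,"delta_pos": [0.038,-0.002,-0.055],"angular": [0,0,0]}
    - {"gripper": 0,"delta_pos": [0.038,-0.002,-0.055],"angular": [0,0,0]}
    - {"gripper": 0,"delta_pos": [0,0,0],"angular": [0,0,0]}

```text
time: 12.05
ee_pos: [0.5458, 0.1587, 0.2243]
ee_rot: [-63.3, 23.4, -131.5]
wrist_force: [0.6, 0.3, -3.2]
finger_gap: 0.269
```

```bash
python3 st.py
```

```text
t 12.05 theta 136.0 tilt err 0.03 crank origin in rim frame mm [ -0.4   0.2 -12.7] TCP [0.5458 0.1587 0.2243] F rim frame [-1.3  0.3 -3. ] Tq rim [-0.05  0.83  0.03] J [  21.3  -19.6  -27.5   49.6  -13.8 -115.6] gap 0.269
```

>>> apply_moves:
  steps:
    - {"gripper": 0,"delta_pos": [0.038,-0.002,-0.055],"angular": [0,0,0]}
    - {"gripper": 0,"delta_pos": [0.019,-0.001,-0.0275],"angular": [0,0,0]}
    - {"gripper": 0,"delta_pos": [0,0,0],"angular": [0,0,0]}

```text
time: 12.35
ee_pos: [0.5475, 0.1586, 0.222]
ee_rot: [-63.3, 23.5, -131.5]
wrist_force: [0.1, 0.3, -3.1]
finger_gap: 0.269
```

```bash
python3 st.py
```

```text
t 12.35 theta 136.0 tilt err 0.02 crank origin in rim frame mm [ -0.3   0.3 -15.6] TCP [0.5475 0.1586 0.222 ] F rim frame [-1.7  0.3 -2.6] Tq rim [-0.03  0.89  0.06] J [  21.2  -19.4  -27.6   49.3  -13.7 -115.6] gap 0.269
```

>>> apply_moves:
  steps:
    - {"gripper": 0,"delta_pos": [0.038,-0.002,-0.055],"angular": [0,0,0]}
    - {"gripper": 0,"delta_pos": [0,0,0],"angular": [0,0,0]}

```text
time: 12.55
ee_pos: [0.5486, 0.1585, 0.2203]
ee_rot: [-63.3, 23.5, -131.5]
wrist_force: [-0.9, -0.6, -3.1]
finger_gap: 0.273
```

```bash
python3 st.py
```

```text
t 12.55 theta 136.0 tilt err 0.02 crank origin in rim frame mm [ -0.3   0.3 -17.6] TCP [0.5486 0.1585 0.2203] F rim frame [-2.5 -0.6 -2.1] Tq rim [-0.04  0.88  0.02] J [  21.2  -19.2  -27.7   49.   -13.7 -115.7] gap 0.273
```

>>> apply_moves:
  steps:
    - {"gripper": 0,"delta_pos": [0.038,-0.002,-0.055],"angular": [0,0,0]}
    - {"gripper": 0,"delta_pos": [0.038,-0.002,-0.055],"angular": [0,0,0]}
    - {"gripper": 0,"delta_pos": [0,0,0],"angular": [0,0,0]}

```text
time: 12.85
ee_pos: [0.5509, 0.1584, 0.2168]
ee_rot: [-63.3, 23.4, -131.5]
wrist_force: [-0.7, 0.2, -3.0]
finger_gap: 0.268
```

```bash
python3 st.py
```

```text
t 12.85 theta 136.0 tilt err 0.04 crank origin in rim frame mm [ -0.5   0.2 -21.8] TCP [0.5509 0.1584 0.2168] F rim frame [-2.3  0.2 -2.1] Tq rim [-0.09  0.83  0.04] J [  21.   -18.8  -27.8   48.5  -13.6 -115.8] gap 0.268
```

>>> apply_moves:
  steps:
    - {"gripper": 0,"delta_pos": [0.038,-0.002,-0.055],"angular": [0,0,0]}
    - {"gripper": 0,"delta_pos": [0.038,-0.002,-0.055],"angular": [0,0,0]}
    - {"gripper": 0,"delta_pos": [0,0,0],"angular": [0,0,0]}

```text
time: 13.15
ee_pos: [0.5532, 0.1582, 0.2136]
ee_rot: [-63.3, 23.4, -131.5]
wrist_force: [-0.1, 0.8, -2.7]
finger_gap: 0.271
```

```bash
python3 st.py
```

```text
t 13.15 theta 136.0 tilt err 0.03 crank origin in rim frame mm [ -0.5   0.2 -25.7] TCP [0.5532 0.1582 0.2136] F rim frame [-1.7  0.8 -2.2] Tq rim [-0.01  0.84  0.03] J [  20.9  -18.5  -27.9   48.   -13.5 -115.9] gap 0.271
```

Going in straight. Continue towards −34 mm, in 2 mm steps at the end.

>>> apply_moves:
  steps:
    - {"gripper": 0,"delta_pos": [0.038,-0.002,-0.055],"angular": [0,0,0]}
    - {"gripper": 0,"delta_pos": [0.038,-0.002,-0.055],"angular": [0,0,0]}
    - {"gripper": 0,"delta_pos": [0,0,0],"angular": [0,0,0]}

```text
time: 13.45
ee_pos: [0.5556, 0.1582, 0.2107]
ee_rot: [-63.3, 23.5, -131.5]
wrist_force: [0.3, 0.0, -2.9]
finger_gap: 0.271
```

```bash
python3 st.py
```

```text
t 13.45 theta 136.0 tilt err 0.01 crank origin in rim frame mm [ -0.1   0.3 -29.4] TCP [0.5556 0.1582 0.2107] F rim frame [-1.4  0.  -2.5] Tq rim [-0.08  0.8   0.07] J [  20.8  -18.2  -28.    47.6  -13.5 -116. ] gap 0.271
```

>>> apply_moves:
  steps:
    - {"gripper": 0,"delta_pos": [0.038,-0.002,-0.055],"angular": [0,0,0]}
    - {"gripper": 0,"delta_pos": [0,0,0],"angular": [0,0,0]}

```text
time: 13.65
ee_pos: [0.556, 0.1582, 0.2106]
ee_rot: [-63.3, 23.5, -131.5]
wrist_force: [-21.5, -2.2, 12.6]
finger_gap: 0.271
```

```bash
python3 ovh.py j
```

```text
t 13.65 theta 136.0 tilt err 0.03 crank origin in rim frame mm [  0.2   0.4 -29.8] TCP [0.556  0.1582 0.2106] F rim frame [-10.2  -3.4  22.5] Tq rim [-0.77  2.88  0.01] J [  20.8  -18.1  -28.    47.5  -13.5 -116. ] gap 0.271
```

View pics/j_ov.png

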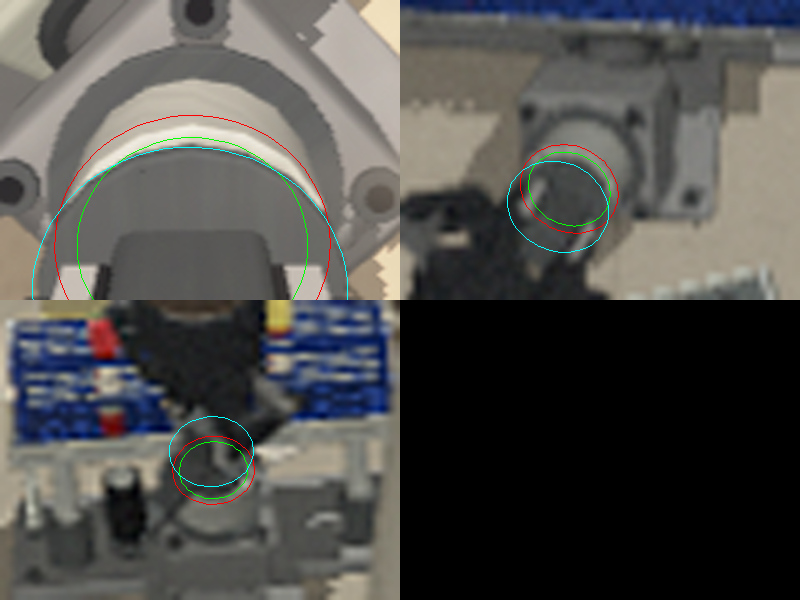

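>>> apply_moves:
  steps:
    - {"gripper": 0,"delta_pos": [-0.023,0.001,0.033],"angular": [0,0,0]}
    - {"gripper": 0,"delta_pos": [0,0,0],"angular": [0,0,0]}

```text
time: 14.0
ee_pos: [0.5558, 0.1582, 0.2107]
ee_rot: [-63.2, 23.5, -131.5]
wrist_force: [-10.1, -0.6, 3.9]
finger_gap: 0.267
```

```bash
python3 st.py
```

```text
t 14.0 theta 136.0 tilt err 0.03 crank origin in rim frame mm [  0.1   0.4 -29.6] TCP [0.5558 0.1582 0.2107] F rim frame [-6.  -1.2  9. ] Tq rim [-0.34  1.61  0.02] J [  20.8  -18.1  -28.    47.5  -13.5 -116. ] gap 0.267
```

>>> apply_moves:
  steps:
    - {"gripper": 0,"delta_pos": [0,0,0],"angular": [0.0477,-0.0027,-0.0683]}
    - {"gripper": 0,"delta_pos": [0,0,0],"angular": [0.0477,-0.0027,-0.0683]}
    - {"gripper": 0,"delta_pos": [0,0,0],"angular": [0.0477,-0.0027,-0.0683]}
    - {"gripper": 0,"delta_pos": [0,0,0],"angular": [0,0,0]}

```text
time: 14.4
ee_pos: [0.5555, 0.1578, 0.2104]
ee_rot: [-74.5, 31.8, -155.5]
wrist_force: [-12.4, -3.1, 6.7]
finger_gap: 0.273
```

```bash
python3 st.py
```

```text
t 14.4 theta 113.3 tilt err 0.05 crank origin in rim frame mm [ -0.4  -0.2 -29.6] TCP [0.5555 0.1578 0.2104] F rim frame [-6.1 -3.8 12.5] Tq rim [-0.92  2.25  0.06] J [ 20.8 -18.2 -28.   47.6 -13.5 -93.2] gap 0.273
```

>>> apply_moves:
  steps:
    - {"gripper": 0,"delta_pos": [0,0,0],"angular": [0.0477,-0.0027,-0.0683]}
    - {"gripper": 0,"delta_pos": [0,0,0],"angular": [0.0477,-0.0027,-0.0683]}
    - {"gripper": 0,"delta_pos": [0,0,0],"angular": [0.0477,-0.0027,-0.0683]}
    - {"gripper": 0,"delta_pos": [0,0,0],"angular": [0.0477,-0.0027,-0.0683]}
    - {"gripper": 0,"delta_pos": [0,0,0],"angular": [0.0477,-0.0027,-0.0683]}
    - {"gripper": 0,"delta_pos": [0,0,0],"angular": [0.0477,-0.0027,-0.0683]}
    - {"gripper": 0,"delta_pos": [0,0,0],"angular": [0.0477,-0.0027,-0.0683]}
    - {"gripper": 0,"delta_pos": [0,0,0],"angular": [0.0477,-0.0027,-0.0683]}
    - {"gripper": 0,"delta_pos": [0,0,0],"angular": [0.0477,-0.0027,-0.0683]}
    - {"gripper": 0,"delta_pos": [0,0,0],"angular": [0.0477,-0.0027,-0.0683]}

```text
time: 15.4
ee_pos: [0.5548, 0.1582, 0.2099]
ee_rot: [-118.7, 20.8, 119.7]
wrist_force: [-18.1, -0.7, 8.4]
finger_gap: 0.273
```

```bash
python3 ovh.py k
python3 - <<'E'
from h import *
ims=[]
for t in('b','k'):
    im=load(t,'side')['image'][:,:,::-1]; ims.append(cv2.resize(im[170:250,150:250],(400,320),interpolation=cv2.INTER_CUBIC))
cv2.imwrite('pics/k_cmp.png',np.hstack(ims))
E
```

```text
t 15.4 theta 38.3 tilt err 0.13 crank origin in rim frame mm [ -1.4   0.2 -29.7] TCP [0.5548 0.1582 0.2099] F rim frame [-10.   -1.7  17.2] Tq rim [-0.46  3.14  0.16] J [ 20.8 -18.1 -28.   47.7 -13.5 -18.2] gap 0.273
```

View pics/k_cmp.png

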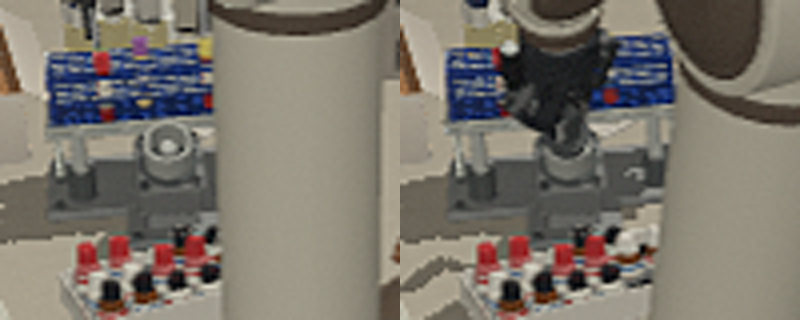

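View pics/k_wrist.png

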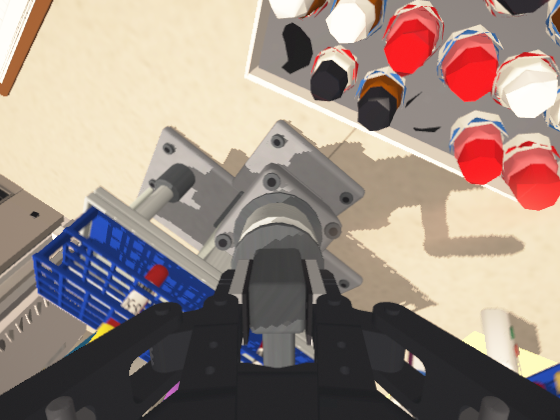

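```bash
cat > rise.py <<'E'
from geo import *
import sys
def rise(t0,t1,box=(160,185,30,30)):
    a=load(t0,'side');b=load(t1,'side')
    x,y,w,h=box
    f=lambda d:np.float32(cv2.cvtColor(d['image'],cv2.COLOR_RGB2GRAY))[y:y+h,x:x+w]
    (dx,dy),r=cv2.phaseCorrelate(f(a),f(b),cv2.createHanningWindow((w,h),cv2.CV_32F))
    # ecc
    W=np.eye(2,3,dtype=np.float32); cc,W=cv2.findTransformECC(f(a),f(b),W,cv2.MOTION_TRANSLATION,(3,200,1e-6),None,3)
    P=np.array([[.72,.26,.15],[.72,.26,.16]]); p=proj(a,P); sc=(p[1]-p[0])[1]/10
    print(t0,t1,'phase',round(dy/sc,2),'mm r',round(r,2),'ecc',round(W[1,2]/sc,2),'mm dx',round(float(W[0,2]),2),'cc',round(cc,3))
if __name__=='__main__':
    for t1 in sys.argv[2:]: rise(sys.argv[1],t1,(158,182,28,26))
E
python3 rise.py b g j k
```

```text
b g phase 27.98 mm r -0.03 ecc -0.17 mm dx -0.08 cc 0.872
b j phase -2.5 mm r 0.95 ecc 0.35 mm dx -0.02 cc 0.914
b k phase 3.33 mm r 0.61 ecc 3.61 mm dx -0.58 cc 0.823
```

Run:
```python
from h import *
im=load('g','wrist')['image'][:,:,::-1]
cv2.imwrite('pics/l1.png',cv2.resize(im[0:260,100:370],None,fx=2.9,fy=2.3,interpolation=cv2.INTER_CUBIC))
im=load('b','top')['image'][:,:,::-1]
cv2.imwrite('pics/l2.png',cv2.resize(im[122:187,145:245],None,fx=8,fy=8,interpolation=cv2.INTER_CUBIC))
```

```text
(no output)
```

View pics/l1.png

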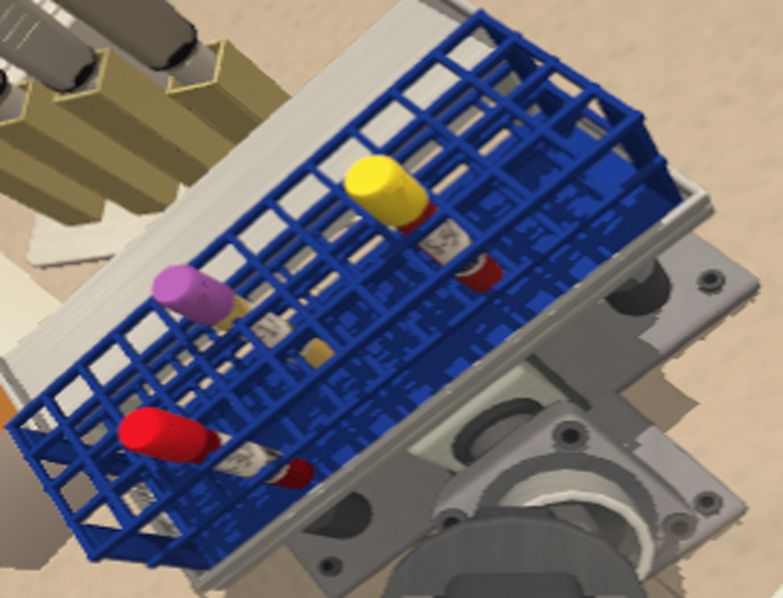

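View pics/l2.png

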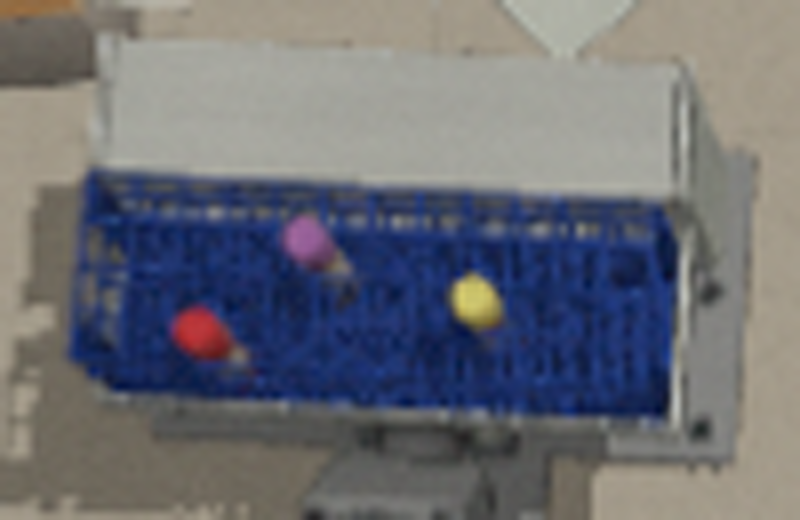

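Run:
```python
from h import *
im=load('g','wrist')['image'][:,:,::-1]; 
A=cv2.resize(im[70:110,320:370],(400,320),interpolation=cv2.INTER_CUBIC);B=cv2.resize(im[225:265,150:200],(400,320),interpolation=cv2.INTER_CUBIC)
im=load('a','side')['image'][:,:,::-1]
C=cv2.resize(im[190:220,155:192],(400,320),interpolation=cv2.INTER_CUBIC);D=cv2.resize(im[182:212,200:237],(400,320),interpolation=cv2.INTER_CUBIC)
cv2.imwrite('pics/m.png',cv2.resize(np.vstack([np.hstack([A,B]),np.hstack([C,D])]),(800,600)))
```

```text
(no output)
```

View pics/m.png

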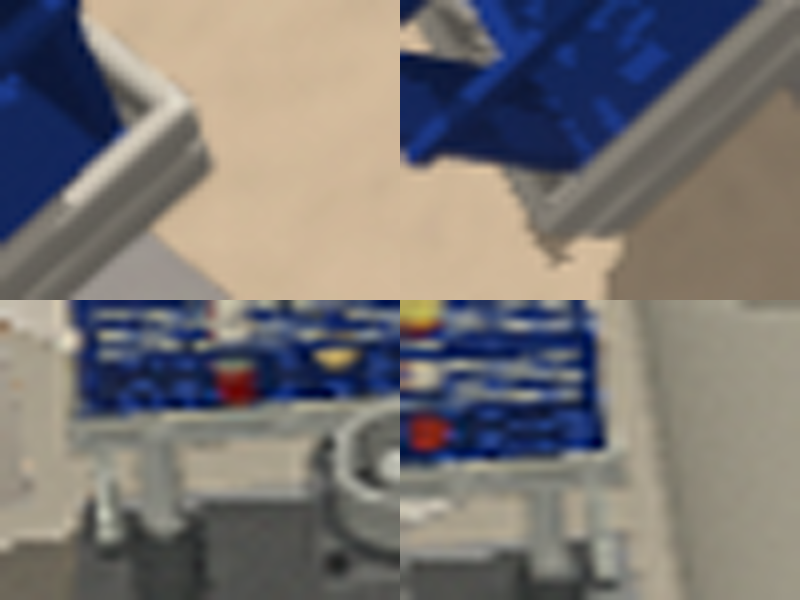

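Run:
```python
from geo import *
w=load('g','wrist');s=load('a','side')
fa=lambda u,v:(320+(u+.5)/8-.5,70+(v+.5)/7.5-.5); fb=lambda u,v:(150+(u-400+.5)/8-.5,225+(v+.5)/7.5-.5)
fc=lambda u,v:(155+u*37/400-.5,190+(v-300)/10-.5); fd=lambda u,v:(200+(u-400)*37/400-.5,182+(v-300)/10-.5)
for z in(.10,.11,.12,.13,.14): 
    print(z,[round(float(np.linalg.norm(onz(w,fa(*p),z)-onz(w,fb(*q),z))),4) for p,q in(((190,98),(545,200)),((210,158),(548,240)))], Rl.inv().apply(onz(w,fa(190,98),z)-rim)[:1])
for n,p,q in(('L',fb(545,215),fc(72,420)),('Rt',fa(195,115),fd(622,458)),('Rb',fa(210,158),fd(622,480))): print(n,tri(w,p,s,q))
```

```text
0.1 [0.2616, 0.2604] [0.09575751]
0.11 [0.2523, 0.2512] [0.08926354]
0.12 [0.2431, 0.242] [0.08276958]
0.13 [0.2338, 0.2328] [0.07627561]
0.14 [0.2246, 0.2236] [0.06978165]
L (array([0.71090625, 0.27255721, 0.11491706]), np.float64(0.00010363531180422908))
Rt (array([0.69358391, 0.02533226, 0.11305417]), np.float64(0.0010597837607764385))
Rb (array([0.69405753, 0.02555552, 0.10262499]), np.float64(0.0016302298527507597))
```

>>> apply_moves:
  steps:
    - {"gripper": 0,"delta_pos": [-0.047,0,0.008],"angular": [0.0477,-0.0027,-0.0683]}
    - {"gripper": 0,"delta_pos": [0,0,0],"angular": [0.0477,-0.0027,-0.0683]}
    - {"gripper": 0,"delta_pos": [0,0,0],"angular": [0.0477,-0.0027,-0.0683]}
    - {"gripper": 0,"delta_pos": [0,0,0],"angular": [0.0477,-0.0027,-0.0683]}
    - {"gripper": 0,"delta_pos": [0,0,0],"angular": [0.0477,-0.0027,-0.0683]}
    - {"gripper": 0,"delta_pos": [0,0,0],"angular": [0.0477,-0.0027,-0.0683]}
    - {"gripper": 0,"delta_pos": [0,0,0],"angular": [0.0477,-0.0027,-0.0683]}
    - {"gripper": 0,"delta_pos": [0,0,0],"angular": [0.0477,-0.0027,-0.0683]}
    - {"gripper": 0,"delta_pos": [0,0,0],"angular": [0.0477,-0.0027,-0.0683]}
    - {"gripper": 0,"delta_pos": [0,0,0],"angular": [0.0477,-0.0027,-0.0683]}

```text
time: 16.55
ee_pos: [0.5543, 0.1589, 0.2098]
ee_rot: [-119.2, -20.1, 55.3]
wrist_force: [-1.5, 5.3, -2.7]
finger_gap: 0.273
```

```bash
python3 st.py
```

```text
t 16.55 theta -36.8 tilt err 0.12 crank origin in rim frame mm [ -2.    1.1 -29.4] TCP [0.5543 0.1589 0.2098] F rim frame [-3.   5.2 -1.2] Tq rim [1.08 1.29 0.12] J [ 20.9 -18.2 -28.1  47.6 -13.5  56.9] gap 0.273
```

>>> apply_moves:
  steps:
    - {"gripper": 0,"delta_pos": [0.01,0,-0.014],"angular": [0.0477,-0.0027,-0.0683]}
    - {"gripper": 0,"delta_pos": [0,0,0],"angular": [0.0477,-0.0027,-0.0683]}
    - {"gripper": 0,"delta_pos": [0,0,0],"angular": [0.0477,-0.0027,-0.0683]}
    - {"gripper": 0,"delta_pos": [0,0,0],"angular": [0.0477,-0.0027,-0.0683]}
    - {"gripper": 0,"delta_pos": [0,0,0],"angular": [0.0477,-0.0027,-0.0683]}
    - {"gripper": 0,"delta_pos": [0,0,0],"angular": [0.0477,-0.0027,-0.0683]}
    - {"gripper": 0,"delta_pos": [0,0,0],"angular": [0.0477,-0.0027,-0.0683]}
    - {"gripper": 0,"delta_pos": [0,0,0],"angular": [0.0477,-0.0027,-0.0683]}
    - {"gripper": 0,"delta_pos": [0,0,0],"angular": [0.0477,-0.0027,-0.0683]}
    - {"gripper": 0,"delta_pos": [0,0,0],"angular": [0.0477,-0.0027,-0.0683]}

```text
time: 17.55
ee_pos: [0.5551, 0.1592, 0.2103]
ee_rot: [-75.3, -32.1, -29.2]
wrist_force: [-0.1, 4.8, -1.9]
finger_gap: 0.272
```

```bash
python3 st.py
```

```text
t 17.55 theta -111.8 tilt err 0.14 crank origin in rim frame mm [ -0.9   1.6 -29.5] TCP [0.5551 0.1592 0.2103] F rim frame [-1.4  4.8 -1.3] Tq rim [1.2  0.68 0.16] J [ 20.9 -18.2 -28.   47.5 -13.4 131.9] gap 0.272
```

>>> apply_moves:
  steps:
    - {"gripper": 0,"delta_pos": [0,0,0],"angular": [0.0477,-0.0027,-0.0683]}
    - {"gripper": 0,"delta_pos": [0,0,0],"angular": [0.0477,-0.0027,-0.0683]}
    - {"gripper": 0,"delta_pos": [0,0,0],"angular": [0.0477,-0.0027,-0.0683]}
    - {"gripper": 0,"delta_pos": [0,0,0],"angular": [0.0477,-0.0027,-0.0683]}
    - {"gripper": 0,"delta_pos": [0,0,0],"angular": [0,0,0]}

```text
time: 18.05
ee_pos: [0.5553, 0.1589, 0.2105]
ee_rot: [-61.1, -20.8, -60.2]
wrist_force: [2.1, 3.9, -1.3]
finger_gap: 0.274
```

```bash
python3 ovh.py n
```

```text
t 18.05 theta -141.6 tilt err 0.12 crank origin in rim frame mm [ -0.4   1.2 -29.5] TCP [0.5553 0.1589 0.2105] F rim frame [ 0.8  4.  -2.1] Tq rim [ 1.21  0.2  -0.02] J [ 20.9 -18.2 -28.1  47.5 -13.4 161.7] gap 0.274
```

View pics/n_wrist.png

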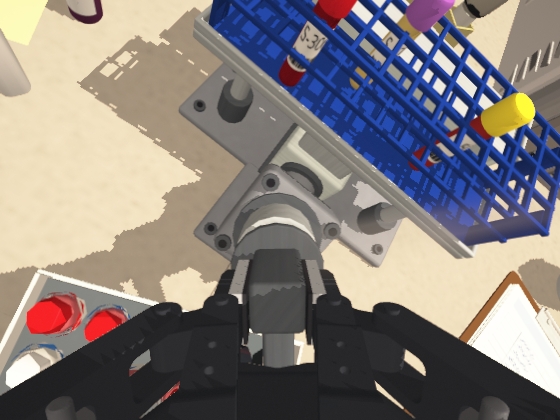

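View pics/n_side.png

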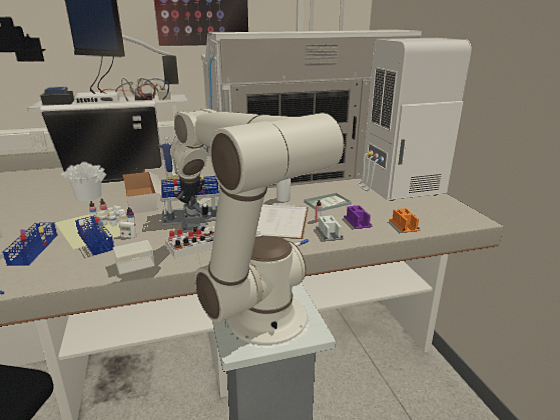

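Run:
```python
from h import *
im=load('n','wrist')['image'][:,:,::-1]; 
A=cv2.resize(im[10:60,175:237],(400,320),interpolation=cv2.INTER_CUBIC);B=cv2.resize(im[215:265,430:492],(400,320),interpolation=cv2.INTER_CUBIC)
cv2.imwrite('pics/o.png',np.hstack([A,B]))
```

```text
(no output)
```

View pics/o.png

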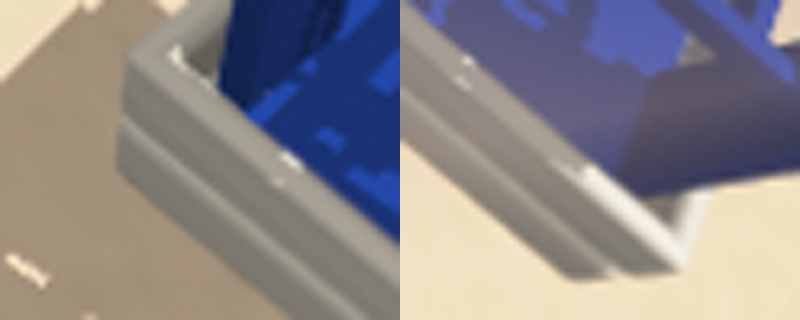

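Run:
```python
from geo import *
from scipy.optimize import brentq
w=load('n','wrist')
fa=lambda u,v:(175+(u+.5)*62/400-.5,10+(v+.5)*50/320-.5); fb=lambda u,v:(430+(u-400+.5)*62/400-.5,215+(v+.5)*50/320-.5)
for n,p,q in(('lip',(130,55),(680,268)),('plate',(122,120),(612,275)),('bottom',(118,168),(570,275))):
    L=lambda z:np.linalg.norm(onz(w,fa(*p),z)-onz(w,fb(*q),z))
    for T in(.248,.25): 
        z=brentq(lambda z:L(z)-T,.05,.2); a,b=onz(w,fa(*p),z),onz(w,fb(*q),z)
        print(n,T,'z',round(z,4),np.round(Rl.inv().apply(a-rim),4),np.round(Rl.inv().apply(b-rim),4),np.degrees(np.arctan2(*(a-b)[1::-1])))
```

```text
lip 0.248 z 0.1346 [0.0854 0.1236 0.0099] [ 0.0844 -0.1244  0.0099] 86.57747811190659
lip 0.25 z 0.1332 [0.0865 0.1243 0.0085] [ 0.0856 -0.1257  0.0085] 86.57747811190659
plate 0.248 z 0.1259 [0.086  0.1238 0.0012] [ 0.0845 -0.1242  0.0012] 86.44353401819657
plate 0.25 z 0.1245 [ 0.0872  0.1245 -0.0002] [ 0.0856 -0.1255 -0.0002] 86.4435340181966
bottom 0.248 z 0.1196 [ 0.0862  0.1236 -0.0051] [ 0.0855 -0.1244 -0.0051] 86.63958011421177
bottom 0.25 z 0.1182 [ 0.0874  0.1242 -0.0065] [ 0.0867 -0.1258 -0.0065] 86.63958011421178
```

>>> apply_moves:
  steps:
    - {"gripper": 65,"delta_pos": [0,0,0],"angular": [0,0,0]}
    - {"gripper": 65,"delta_pos": [0,0,0],"angular": [0,0,0]}
    - {"gripper": 65,"delta_pos": [0,0,0],"angular": [0,0,0]}
    - {"gripper": 65,"delta_pos": [0,0,0],"angular": [0,0,0]}

```text
time: 18.6
ee_pos: [0.5548, 0.158, 0.2099]
ee_rot: [-61.3, -20.9, -60.1]
wrist_force: [0.3, -0.3, 0.0]
finger_gap: 0.652
```

```bash
python3 ovh.py p
```

```text
t 18.6 theta -141.5 tilt err 0.06 crank origin in rim frame mm [ -1.3  -0.  -29.7] TCP [0.5548 0.158  0.2099] F rim frame [ 0.3 -0.3 -0.1] Tq rim [-0.03  0.5  -0.04] J [ 20.8 -18.2 -28.1  47.6 -13.5 161.6] gap 0.652
```

View pics/p_wrist.png

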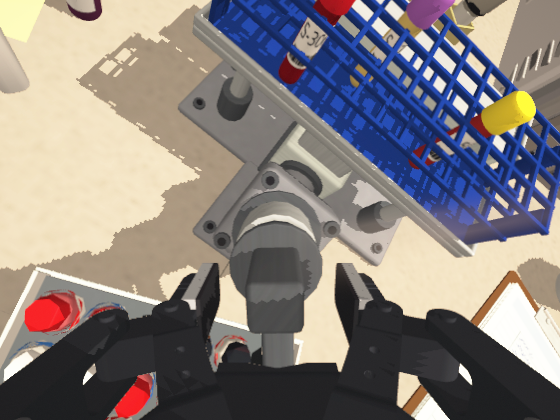

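>>> apply_moves:
  steps:
    - {"gripper": 65,"delta_pos": [0,0,0],"angular": [-0.0521,0.0029,0.0745]}
    - {"gripper": 65,"delta_pos": [0,0,0],"angular": [-0.0521,0.0029,0.0745]}
    - {"gripper": 65,"delta_pos": [0,0,0],"angular": [-0.0521,0.0029,0.0745]}
    - {"gripper": 65,"delta_pos": [0,0,0],"angular": [-0.0521,0.0029,0.0745]}
    - {"gripper": 65,"delta_pos": [0,0,0],"angular": [-0.0521,0.0029,0.0745]}
    - {"gripper": 65,"delta_pos": [0,0,0],"angular": [-0.0521,0.0029,0.0745]}
    - {"gripper": 65,"delta_pos": [0,0,0],"angular": [-0.0521,0.0029,0.0745]}
    - {"gripper": 65,"delta_pos": [0,0,0],"angular": [-0.0521,0.0029,0.0745]}
    - {"gripper": 65,"delta_pos": [0,0,0],"angular": [-0.0521,0.0029,0.0745]}
    - {"gripper": 65,"delta_pos": [0,0,0],"angular": [-0.0521,0.0029,0.0745]}

```text
time: 19.75
ee_pos: [0.5548, 0.1581, 0.2098]
ee_rot: [-109.7, -29.5, 32.7]
wrist_force: [-0.3, -0.6, -0.2]
finger_gap: 0.655
```

```bash
python3 st.py
```

```text
t 19.75 theta -59.3 tilt err 0.06 crank origin in rim frame mm [ -1.2   0.  -29.7] TCP [0.5548 0.1581 0.2098] F rim frame [-0.3 -0.6  0. ] Tq rim [-0.05  0.52 -0.02] J [ 20.9 -18.2 -28.1  47.5 -13.6  79.4] gap 0.655
```

>>> apply_moves:
  steps:
    - {"gripper": 65,"delta_pos": [0,0,0],"angular": [-0.0521,0.0029,0.0745]}
    - {"gripper": 65,"delta_pos": [0,0,0],"angular": [-0.0521,0.0029,0.0745]}
    - {"gripper": 65,"delta_pos": [0,0,0],"angular": [-0.0521,0.0029,0.0745]}
    - {"gripper": 65,"delta_pos": [0,0,0],"angular": [-0.0521,0.0029,0.0745]}
    - {"gripper": 65,"delta_pos": [0,0,0],"angular": [-0.0521,0.0029,0.0745]}
    - {"gripper": 65,"delta_pos": [0,0,0],"angular": [-0.0521,0.0029,0.0745]}
    - {"gripper": 65,"delta_pos": [0,0,0],"angular": [-0.0521,0.0029,0.0745]}
    - {"gripper": 65,"delta_pos": [0,0,0],"angular": [-0.0521,0.0029,0.0745]}
    - {"gripper": 65,"delta_pos": [0,0,0],"angular": [-0.0521,0.0029,0.0745]}
    - {"gripper": 65,"delta_pos": [0,0,0],"angular": [-0.0521,0.0029,0.0745]}

```text
time: 20.75
ee_pos: [0.5548, 0.1581, 0.2098]
ee_rot: [-123.0, 12.7, 105.6]
wrist_force: [-0.6, -0.4, 0.0]
finger_gap: 0.647
```

>>> apply_moves:
  steps:
    - {"gripper": 65,"delta_pos": [0,0,0],"angular": [-0.0521,0.0029,0.0745]}
    - {"gripper": 65,"delta_pos": [0,0,0],"angular": [-0.0521,0.0029,0.0745]}
    - {"gripper": 65,"delta_pos": [0,0,0],"angular": [0,0,0]}

```text
time: 21.05
ee_pos: [0.5548, 0.1581, 0.2098]
ee_rot: [-118.7, 21.0, 120.1]
wrist_force: [-0.6, 0.0, -0.3]
finger_gap: 0.649
```

```bash
python3 ovh.py q
```

```text
t 21.05 theta 38.7 tilt err 0.07 crank origin in rim frame mm [ -1.    0.2 -29.7] TCP [0.5548 0.1581 0.2098] F rim frame [-0.6 -0.   0.1] Tq rim [-0.01  0.56  0.02] J [ 20.8 -18.3 -28.2  47.4 -13.5 -18.6] gap 0.649
```

View pics/q_wrist.png

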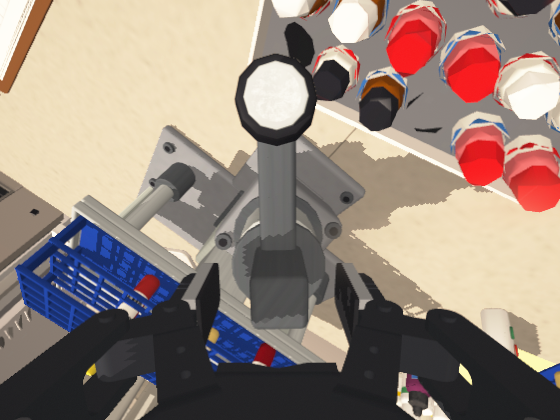

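>>> apply_moves:
  steps:
    - {"gripper": 0,"delta_pos": [0,0,0],"angular": [0,0,0]}
    - {"gripper": 0,"delta_pos": [0,0,0],"angular": [0,0,0]}
    - {"gripper": 0,"delta_pos": [0,0,0],"angular": [0,0,0]}
    - {"gripper": 0,"delta_pos": [0,0,0],"angular": [0,0,0]}
    - {"gripper": 0,"delta_pos": [0,0,0],"angular": [0,0,0]}
    - {"gripper": 0,"delta_pos": [0,0,0],"angular": [0.0477,-0.0027,-0.0683]}
    - {"gripper": 0,"delta_pos": [0,0,0],"angular": [0.0477,-0.0027,-0.0683]}

```text
time: 21.9
ee_pos: [0.5547, 0.1584, 0.2099]
ee_rot: [-122.8, 13.1, 106.2]
wrist_force: [-4.4, 1.7, 3.2]
finger_gap: 0.272
```

```bash
python3 st.py
```

```text
t 21.9 theta 23.3 tilt err 0.07 crank origin in rim frame mm [ -1.2   0.5 -29.6] TCP [0.5547 0.1584 0.2099] F rim frame [-1.9  1.5  5.2] Tq rim [0.41 1.07 0.17] J [ 20.9 -18.3 -28.2  47.4 -13.5  -3.2] gap 0.272
```

>>> apply_moves:
  steps:
    - {"gripper": 0,"delta_pos": [0,0,0],"angular": [0.0477,-0.0027,-0.0683]}
    - {"gripper": 0,"delta_pos": [0,0,0],"angular": [0.0477,-0.0027,-0.0683]}
    - {"gripper": 0,"delta_pos": [0,0,0],"angular": [0.0477,-0.0027,-0.0683]}
    - {"gripper": 0,"delta_pos": [0,0,0],"angular": [0.0477,-0.0027,-0.0683]}
    - {"gripper": 0,"delta_pos": [0,0,0],"angular": [0.0477,-0.0027,-0.0683]}
    - {"gripper": 0,"delta_pos": [0,0,0],"angular": [0.0477,-0.0027,-0.0683]}
    - {"gripper": 0,"delta_pos": [0,0,0],"angular": [0.0477,-0.0027,-0.0683]}
    - {"gripper": 0,"delta_pos": [0,0,0],"angular": [0.0477,-0.0027,-0.0683]}
    - {"gripper": 0,"delta_pos": [0,0,0],"angular": [0.0477,-0.0027,-0.0683]}
    - {"gripper": 0,"delta_pos": [0,0,0],"angular": [0.0477,-0.0027,-0.0683]}

```text
time: 22.9
ee_pos: [0.5547, 0.1586, 0.2099]
ee_rot: [-113.5, -26.7, 40.7]
wrist_force: [-4.4, 4.0, 2.7]
finger_gap: 0.273
```

```bash
python3 st.py
```

```text
t 22.9 theta -51.7 tilt err 0.05 crank origin in rim frame mm [ -1.3   0.6 -29.6] TCP [0.5547 0.1586 0.2099] F rim frame [-2.2  3.7  4.8] Tq rim [0.73 1.02 0.19] J [ 20.9 -18.2 -28.1  47.5 -13.6  71.9] gap 0.273
```

>>> apply_moves:
  steps:
    - {"gripper": 0,"delta_pos": [0,0,0],"angular": [0.0477,-0.0027,-0.0683]}
    - {"gripper": 0,"delta_pos": [0,0,0],"angular": [0.0477,-0.0027,-0.0683]}
    - {"gripper": 0,"delta_pos": [0,0,0],"angular": [0.0477,-0.0027,-0.0683]}
    - {"gripper": 0,"delta_pos": [0,0,0],"angular": [0.0477,-0.0027,-0.0683]}
    - {"gripper": 0,"delta_pos": [0,0,0],"angular": [0.0477,-0.0027,-0.0683]}
    - {"gripper": 0,"delta_pos": [0,0,0],"angular": [0.0477,-0.0027,-0.0683]}
    - {"gripper": 0,"delta_pos": [0,0,0],"angular": [0.0477,-0.0027,-0.0683]}
    - {"gripper": 0,"delta_pos": [0,0,0],"angular": [0.0477,-0.0027,-0.0683]}
    - {"gripper": 0,"delta_pos": [0,0,0],"angular": [0.0477,-0.0027,-0.0683]}
    - {"gripper": 0,"delta_pos": [0,0,0],"angular": [0.0477,-0.0027,-0.0683]}

```text
time: 23.9
ee_pos: [0.5549, 0.1587, 0.2101]
ee_rot: [-67.3, -27.3, -45.5]
wrist_force: [-1.6, 3.5, 1.2]
finger_gap: 0.269
```

```bash
python3 st.py
```

```text
t 23.9 theta -126.8 tilt err 0.09 crank origin in rim frame mm [ -1.3   0.8 -29.6] TCP [0.5549 0.1587 0.2101] F rim frame [-0.8  3.4  2. ] Tq rim [0.85 0.63 0.19] J [ 20.9 -18.1 -28.   47.6 -13.5 146.9] gap 0.269
```

>>> apply_moves:
  steps:
    - {"gripper": 0,"delta_pos": [0,0,0],"angular": [0.0477,-0.0027,-0.0683]}
    - {"gripper": 0,"delta_pos": [0,0,0],"angular": [0.0477,-0.0027,-0.0683]}
    - {"gripper": 0,"delta_pos": [0,0,0],"angular": [0,0,0]}

```text
time: 24.2
ee_pos: [0.555, 0.1586, 0.2101]
ee_rot: [-61.3, -20.8, -60.2]
wrist_force: [-1.9, 4.0, 2.4]
finger_gap: 0.268
```

```bash
python3 ovh.py r
python3 - <<'E'
from h import *
im=load('r','wrist')['image'][:,:,::-1]; 
A=cv2.resize(im[0:50,175:237],(400,320),interpolation=cv2.INTER_CUBIC);B=cv2.resize(im[215:265,430:492],(400,320),interpolation=cv2.INTER_CUBIC)
cv2.imwrite('pics/r_c.png',np.hstack([A,B]))
E
```

```text
t 24.2 theta -141.6 tilt err 0.1 crank origin in rim frame mm [ -1.2   0.8 -29.6] TCP [0.555  0.1586 0.2101] F rim frame [-0.4  3.9  3.2] Tq rim [0.93 0.62 0.02] J [ 20.9 -18.1 -28.   47.6 -13.5 161.7] gap 0.268
```

View pics/r_c.png

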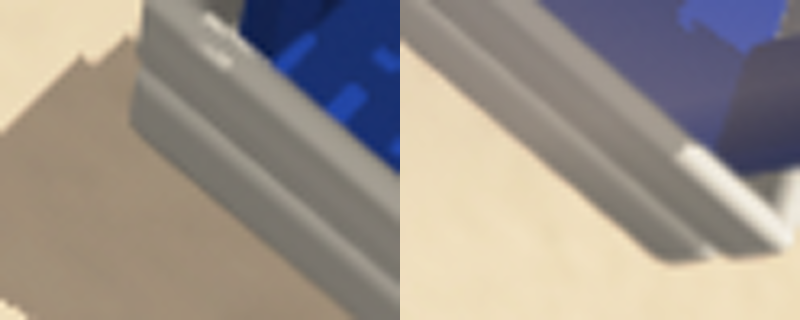

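View pics/r_wrist.png

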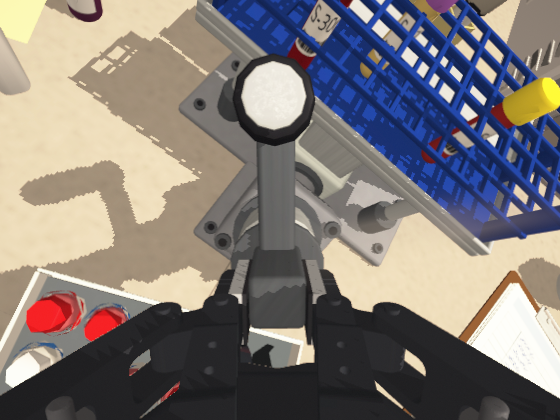

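Run:
```python
from geo import *
from scipy.optimize import brentq
w=load('r','wrist')
fa=lambda u,v:(175+(u+.5)*62/400-.5,0+(v+.5)*50/320-.5); fb=lambda u,v:(430+(u-400+.5)*62/400-.5,215+(v+.5)*50/320-.5)
for n,p,q in(('lip',(145,0),(788,247)),('plate',(137,68),(712,258)),('bottom',(133,122),(665,263))):
    L=lambda z:np.linalg.norm(onz(w,fa(*p),z)-onz(w,fb(*q),z))
    for T in(.248,.25): 
        z=brentq(lambda z:L(z)-T,.05,.2); a,b=onz(w,fa(*p),z),onz(w,fb(*q),z)
        print(n,T,'z',round(z,4),np.round(Rl.inv().apply(a-rim),4),np.round(Rl.inv().apply(b-rim),4),np.degrees(np.arctan2(*(a-b)[1::-1])))
```

```text
lip 0.248 z 0.1469 [0.0848 0.1234 0.0222] [ 0.0848 -0.1246  0.0222] 86.81181772933029
lip 0.25 z 0.1456 [0.0859 0.1241 0.0209] [ 0.086  -0.1259  0.0209] 86.81181772933029
plate 0.248 z 0.1384 [0.0859 0.1238 0.0137] [ 0.0843 -0.1242  0.0137] 86.43248840427371
plate 0.25 z 0.1371 [0.087  0.1245 0.0124] [ 0.0854 -0.1255  0.0124] 86.43248840427371
bottom 0.248 z 0.1322 [0.086  0.1235 0.0075] [ 0.0847 -0.1245  0.0075] 86.48300261217109
bottom 0.25 z 0.1309 [0.0872 0.1242 0.0062] [ 0.0858 -0.1258  0.0062] 86.4830026121711
```

>>> apply_moves:
  steps:
    - {"gripper": 70,"delta_pos": [0,0,0],"angular": [0,0,0]}
    - {"gripper": 70,"delta_pos": [0,0,0],"angular": [0,0,0]}
    - {"gripper": 70,"delta_pos": [0,0,0],"angular": [0,0,0]}
    - {"gripper": 70,"delta_pos": [0,0,0],"angular": [0,0,0]}
    - {"gripper": 70,"delta_pos": [-0.573,0.032,0.819],"angular": [0,0,0]}
    - {"gripper": 70,"delta_pos": [-0.573,0.032,0.819],"angular": [0,0,0]}
    - {"gripper": 70,"delta_pos": [-0.573,0.032,0.819],"angular": [0,0,0]}
    - {"gripper": 70,"delta_pos": [-0.573,0.032,0.819],"angular": [0,0,0]}
    - {"gripper": 70,"delta_pos": [0,0,0],"angular": [0,0,0]}

```text
time: 25.25
ee_pos: [0.4857, 0.1623, 0.3128]
ee_rot: [-61.0, -21.0, -60.2]
wrist_force: [-0.2, 0.2, -0.3]
finger_gap: 0.7
```

```bash
python3 ovh.py s
python3 - <<'E'
from h import *
im=load('s','wrist')['image'][:,:,::-1]; cv2.imwrite('pics/s_w.png',cv2.resize(im[:280],None,fx=1.42,fy=1.42,interpolation=cv2.INTER_CUBIC))
im=load('s','top')['image'][:,:,::-1]
cv2.imwrite('pics/s_t.png',cv2.resize(im[122:187,145:245],None,fx=8,fy=8,interpolation=cv2.INTER_CUBIC))
E
```

```text
t 25.25 theta -141.5 tilt err 0.22 crank origin in rim frame mm [ 1.6  0.7 94.4] TCP [0.4857 0.1623 0.3128] F rim frame [-0.3  0.2 -0.1] Tq rim [-0.02  0.48  0.01] J [ 24.9 -26.9 -22.7  62.3 -15.7 165.1] gap 0.7
```

View pics/s_w.png

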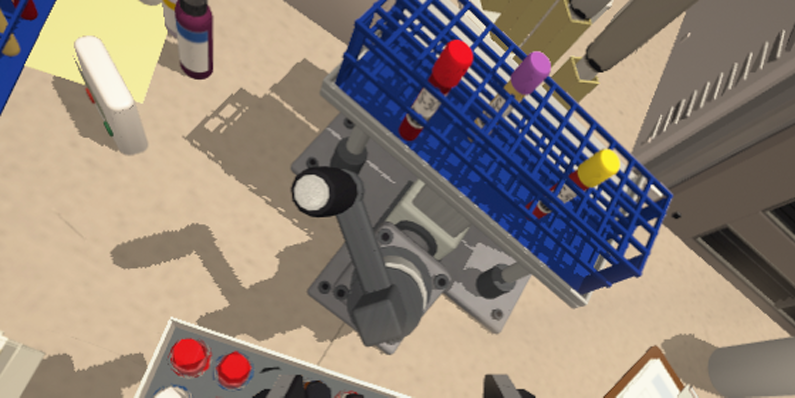

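View pics/s_t.png

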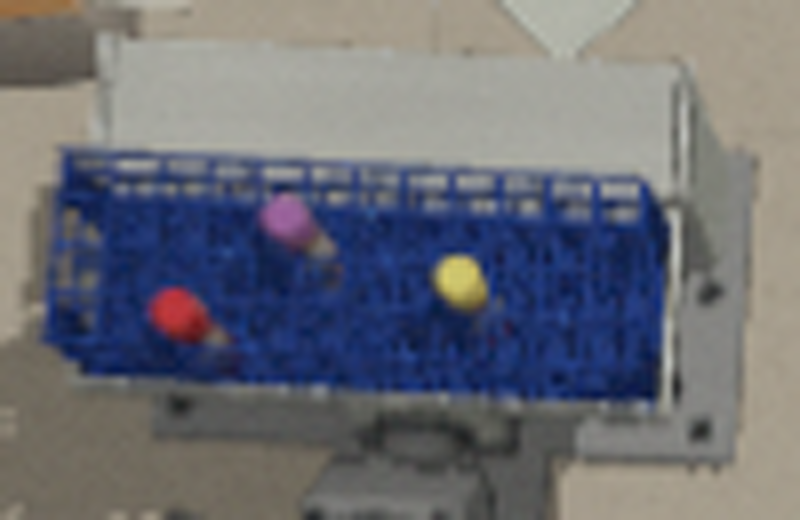

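>>> apply_moves:
  steps:
    - {"gripper": 70,"delta_pos": [0,-0.963,0.185],"angular": [0.0275,-0.0015,-0.0394]}
    - {"gripper": 70,"delta_pos": [0,-0.963,0.185],"angular": [0.0275,-0.0015,-0.0394]}
    - {"gripper": 70,"delta_pos": [0,-0.963,0.185],"angular": [0.0275,-0.0015,-0.0394]}
    - {"gripper": 70,"delta_pos": [0,-0.963,0.185],"angular": [0.0275,-0.0015,-0.0394]}
    - {"gripper": 70,"delta_pos": [0,-0.963,0.185],"angular": [0.0275,-0.0015,-0.0394]}
    - {"gripper": 70,"delta_pos": [0,-0.963,0.185],"angular": [0.0275,-0.0015,-0.0394]}
    - {"gripper": 70,"delta_pos": [0,-0.963,0.185],"angular": [0.0275,-0.0015,-0.0394]}
    - {"gripper": 70,"delta_pos": [0,-0.963,0.185],"angular": [0.0275,-0.0015,-0.0394]}
    - {"gripper": 70,"delta_pos": [0,-0.963,0.185],"angular": [0.0275,-0.0015,-0.0394]}
    - {"gripper": 70,"delta_pos": [0,0,0],"angular": [0,0,0]}

```text
time: 26.4
ee_pos: [0.4862, -0.1011, 0.3569]
ee_rot: [-55.3, 0.3, -93.9]
wrist_force: [-0.2, -0.8, -0.1]
finger_gap: 0.701
```

Run:
```python
from rig import robot
from geo import *
status(robot.observe())
im=snap(robot,'wrist','t')['image'][:,:,::-1]; cv2.imwrite('pics/t_w.png',cv2.resize(im,None,fx=1.42,fy=1.42,interpolation=cv2.INTER_CUBIC))
```

```text
t 26.4 theta 179.3 tilt err 0.3 crank origin in rim frame mm [  38.3 -262.8  121.8] TCP [ 0.4862 -0.1011  0.3569] F rim frame [-0.2 -0.8  0.1] Tq rim [-0.01  0.52 -0.01] J [-14.4 -29.7 -19.7  65.8   6.2 171.5] gap 0.701
```

View pics/t_w.png

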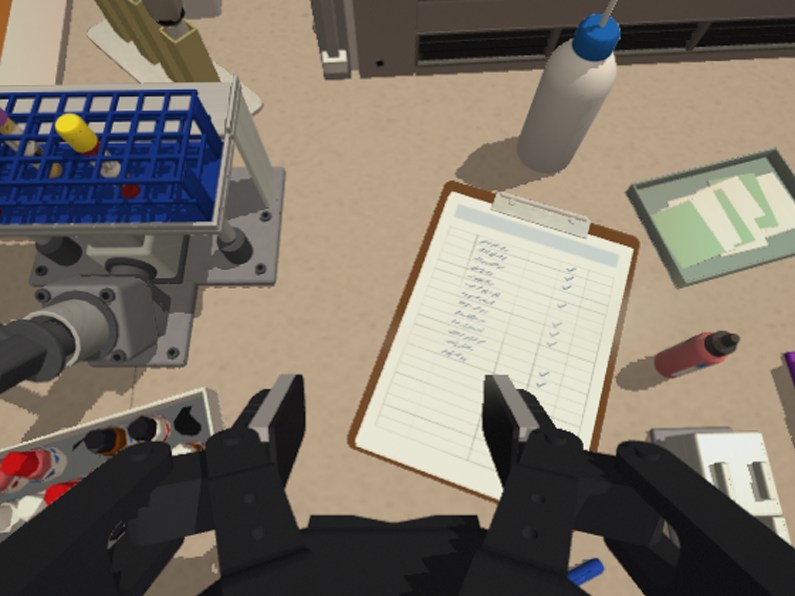

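Very useful view: the right ends of table and deck are visible near (230,100–230). Zoom in.

Run:
```python
from h import *
im=load('t','wrist')['image'][:,:,::-1]; cv2.imwrite('pics/t_c.png',cv2.resize(im[45:180,110:210],(560,756),interpolation=cv2.INTER_CUBIC)[:600])
```

```text
(no output)
```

View pics/t_c.png

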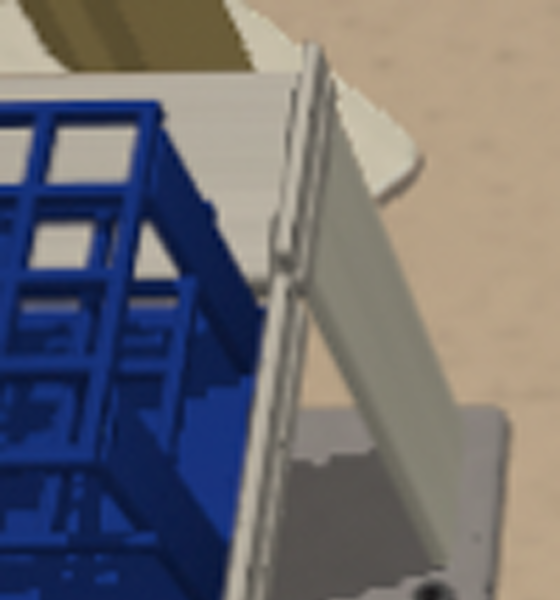

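Run:
```python
from h import *
im=load('t','wrist')['image'][:,:,::-1]; cv2.imwrite('pics/t_d.png',cv2.resize(im[48:128,145:175],(300,800),interpolation=cv2.INTER_CUBIC)[:600])
```

```text
(no output)
```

View pics/t_d.png

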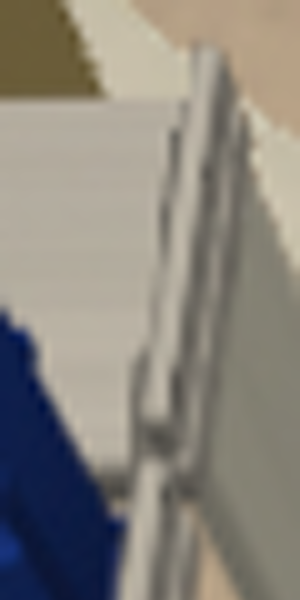

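Run:
```python
from geo import *
w=load('t','wrist'); im=w['image'][:,:,::-1]
g=cv2.cvtColor(im,cv2.COLOR_BGR2GRAY)
for y in (60,68,76,84,88,92,94,96,98,100,104,108,116,124,132,140): print(y,'x145:', g[y,145:175])
```

```text
60 x145: [172 172 172 172 172 172 172 172 172 172 172 172 172 172 172 172 172 161
 152 178 165 102 100 142 122 189 198 170 173 165]
68 x145: [174 173 173 173 173 173 173 173 173 174 174 173 173 173 173 173 122 159
 177 159 101 106 143 106 118 130 145 194 194 192]
76 x145: [172 174 174 174 174 174 174 174 173 174 174 174 173 173 173 158 161 175
 152 103 113 139 105 112 128 128 128 127 127 142]
84 x145: [ 31  31  30  87 175 176 176 176 175 175 175 176 173 138 117 169 172 129
 104 118 123 106 121 126 126 128 129 128 128 127]
88 x145: [ 29  31  30  29  27 109 178 177 178 178 177 177 174 115 151 172 169  91
 107 142 110 113 127 130 127 126 126 127 127 128]
92 x145: [ 30  30  31  28  30  29  32  96 178 178 178 178 173 112 108  88  82  93
 121 126 104 121 129 129 130 128 126 126 127 127]
94 x145: [ 32  30  29  29  28  29  28  33  81 143 143 142 140 113 154 157 130 120
 135 109 101 123 131 129 129 130 128 126 126 126]
96 x145: [ 33  27  30  29  30  28  28  26  30  46  80  81  86 123 175 167 113  95
  85  91 103 115 125 130 129 129 128 128 126 126]
98 x145: [ 26  24  26  29  28  29  27  28  2
[... 318 characters left out ...]
56 121 107 108 117 126 130 129 129]
108 x145: [ 31  31  32  31  30  25  20  21  25  24  34  91 170 173 150 103 118 146
 110 133 164 165 165 156 122 106 108 116 126 129]
116 x145: [ 46  46  50  51  51  51  51  52  49  53 104 172 168 140 103 117 134 111
 137 163 163 165 166 166 166 164 163 154 122 105]
124 x145: [ 51  51  51  51  51  51  50  50  66 119 173 164 128 103 111  96 109 123
 132 131 132 131 131 130 131 132 132 132 132 132]
132 x145: [ 52  51  51  51  51  51  51  76 138 174 162 116 104 124 128 101  84  82
  82  83  83  84  83  84  83  83  84  84  84  83]
140 x145: [ 29  27  27  31  42  52  89 158 175 162 108 103 121 117  96  82  82  82
  83  81  83  82  83  83  84  83  83  84  84  83]
```

Run:
```python
from geo import *
w=load('t','wrist')
L=lambda x,y,z: rim*[1,1,0]+Rl.apply([x,y,0])+[0,0,z]
for z in(.140,.145,.150,.155): 
    P=np.array([L(x,-.125,z) for x in np.linspace(.05,.25,41)]); p=proj(w,P)
    print(z,'x at row 93:',np.interp(93,p[::-1,1],p[::-1,0])-145,'slope',np.polyfit(p[:,1],p[:,0],1)[0])
for n,px in(('deck lip',(165.5,60)),('deck lip',(161.45,88)),('tab lip',(160.45,98)),('tab lip',(154.5,140)),('deck ledge',(168,60)),('deck ledge',(164,88)),('tab ledge',(163,100)),('tab ledge',(157.2,140))):
    o,v=ray(w,px); nrm=Rl.apply([0,1,0]); t=((L(0,-.1245,0)-o)@nrm)/(v@nrm); q=o+t*v; print(n,np.round(Rl.inv().apply(q-rim*[1,1,0]),4))
```

```text
0.14 x at row 93: 17.775437928168657 slope -0.13493058691128815
0.145 x at row 93: 15.961148608314147 slope -0.1373968668770402
0.15 x at row 93: 14.087722486120356 slope -0.13994585346476032
0.155 x at row 93: 12.15218184478394 slope -0.14258174103611043
deck lip [ 0.228  -0.1245  0.144 ]
deck lip [ 0.1832 -0.1245  0.1444]
tab lip [ 0.169  -0.1245  0.1434]
tab lip [ 0.1094 -0.1245  0.1439]
deck ledge [ 0.2356 -0.1245  0.1367]
deck ledge [ 0.1896 -0.1245  0.1373]
tab ledge [ 0.1726 -0.1245  0.1356]
tab ledge [ 0.1141 -0.1245  0.1368]
```

>>> apply_moves:
  steps:
    - {"gripper": 70,"delta_pos": [0,0.3376,-0.0623],"angular": [-0.0536,0.003,0.0767]}
    - {"gripper": 70,"delta_pos": [0,0.3376,-0.0623],"angular": [-0.0536,0.003,0.0767]}
    - {"gripper": 70,"delta_pos": [0,0.3376,-0.0623],"angular": [-0.0536,0.003,0.0767]}
    - {"gripper": 70,"delta_pos": [0,0.3376,-0.0623],"angular": [-0.0536,0.003,0.0767]}
    - {"gripper": 70,"delta_pos": [0,0.3376,-0.0623],"angular": [-0.0536,0.003,0.0767]}
    - {"gripper": 70,"delta_pos": [0,0.3376,-0.0623],"angular": [-0.0536,0.003,0.0767]}
    - {"gripper": 70,"delta_pos": [0,0.3376,-0.0623],"angular": [-0.0536,0.003,0.0767]}
    - {"gripper": 70,"delta_pos": [0,0.3376,-0.0623],"angular": [-0.0536,0.003,0.0767]}
    - {"gripper": 70,"delta_pos": [0,0.3376,-0.0623],"angular": [-0.0536,0.003,0.0767]}
    - {"gripper": 70,"delta_pos": [0,0.3376,-0.0623],"angular": [-0.0536,0.003,0.0767]}

```text
time: 27.45
ee_pos: [0.486, 0.0044, 0.3379]
ee_rot: [-86.2, -34.7, -10.1]
wrist_force: [1.2, 0.3, -0.3]
finger_gap: 0.699
```

>>> apply_moves:
  steps:
    - {"gripper": 70,"delta_pos": [0,0.3376,-0.0623],"angular": [-0.0536,0.003,0.0767]}
    - {"gripper": 70,"delta_pos": [0,0.3376,-0.0623],"angular": [-0.0536,0.003,0.0767]}
    - {"gripper": 70,"delta_pos": [0,0.3376,-0.0623],"angular": [-0.0536,0.003,0.0767]}
    - {"gripper": 70,"delta_pos": [0,0.3376,-0.0623],"angular": [-0.0536,0.003,0.0767]}
    - {"gripper": 70,"delta_pos": [0,0.3376,-0.0623],"angular": [-0.0536,0.003,0.0767]}
    - {"gripper": 70,"delta_pos": [0,0.3376,-0.0623],"angular": [-0.0536,0.003,0.0767]}
    - {"gripper": 70,"delta_pos": [0,0.3376,-0.0623],"angular": [-0.0536,0.003,0.0767]}
    - {"gripper": 70,"delta_pos": [0,0.3376,-0.0623],"angular": [-0.0536,0.003,0.0767]}
    - {"gripper": 70,"delta_pos": [0,0.3376,-0.0623],"angular": [-0.0536,0.003,0.0767]}
    - {"gripper": 70,"delta_pos": [0,0.3376,-0.0623],"angular": [-0.0536,0.003,0.0767]}

```text
time: 28.45
ee_pos: [0.4857, 0.1057, 0.3192]
ee_rot: [-124.5, -6.5, 77.4]
wrist_force: [-0.1, 0.2, -0.5]
finger_gap: 0.701
```

>>> apply_moves:
  steps:
    - {"gripper": 70,"delta_pos": [0,0.3376,-0.0623],"angular": [-0.0536,0.003,0.0767]}
    - {"gripper": 70,"delta_pos": [0,0.3376,-0.0623],"angular": [-0.0536,0.003,0.0767]}
    - {"gripper": 70,"delta_pos": [0,0.3376,-0.0623],"angular": [-0.0536,0.003,0.0767]}
    - {"gripper": 70,"delta_pos": [0,0.3376,-0.0623],"angular": [-0.0536,0.003,0.0767]}
    - {"gripper": 70,"delta_pos": [0,0.3376,-0.0623],"angular": [-0.0536,0.003,0.0767]}
    - {"gripper": 70,"delta_pos": [0,0.3376,-0.0623],"angular": [-0.0536,0.003,0.0767]}
    - {"gripper": 70,"delta_pos": [0,0,0],"angular": [0,0,0]}

```text
time: 29.15
ee_pos: [0.4856, 0.1667, 0.3077]
ee_rot: [-118.6, 21.1, 120.4]
wrist_force: [-0.2, 0.1, 0.7]
finger_gap: 0.7
```

```bash
python3 ovh.py u
```

```text
t 29.15 theta 39.0 tilt err 0.12 crank origin in rim frame mm [-2.1  5.2 90.4] TCP [0.4856 0.1667 0.3077] F rim frame [0.2 0.1 0.8] Tq rim [0.01 0.47 0.01] J [ 25.4 -26.6 -23.   62.  -15.9 -14.9] gap 0.7
```

View pics/u_wrist.png

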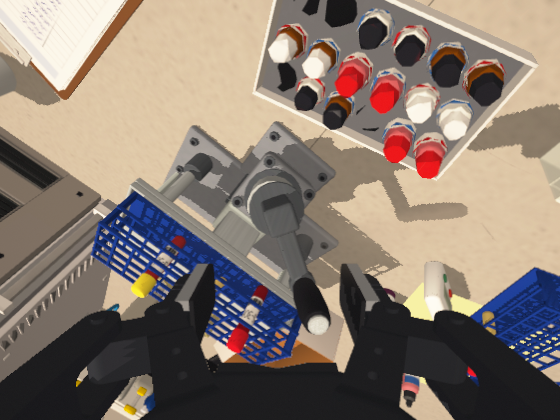

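>>> apply_moves:
  steps:
    - {"gripper": 70,"delta_pos": [0.017,-0.157,0.02],"angular": [0,0,0]}
    - {"gripper": 70,"delta_pos": [0.458,-0.026,-0.655],"angular": [0,0,0]}
    - {"gripper": 70,"delta_pos": [0.458,-0.026,-0.655],"angular": [0,0,0]}
    - {"gripper": 70,"delta_pos": [0.458,-0.026,-0.655],"angular": [0,0,0]}
    - {"gripper": 70,"delta_pos": [0.458,-0.026,-0.655],"angular": [0,0,0]}
    - {"gripper": 70,"delta_pos": [0.229,-0.013,-0.327],"angular": [0,0,0]}
    - {"gripper": 70,"delta_pos": [0,0,0],"angular": [0,0,0]}
    - {"gripper": 70,"delta_pos": [0,0,0],"angular": [0,0,0]}

```text
time: 30.1
ee_pos: [0.5484, 0.1568, 0.2225]
ee_rot: [-118.9, 21.0, 120.0]
wrist_force: [-0.4, -0.2, 0.6]
finger_gap: 0.701
```

```bash
python3 ovh.py v
```

```text
t 30.1 theta 38.6 tilt err 0.18 crank origin in rim frame mm [  1.2  -1.3 -15.7] TCP [0.5484 0.1568 0.2225] F rim frame [ 0.  -0.2  0.8] Tq rim [ 0.03  0.53 -0.04] J [ 21.  -19.5 -27.7  49.  -13.6 -18.5] gap 0.701
```

View pics/v_wrist.png

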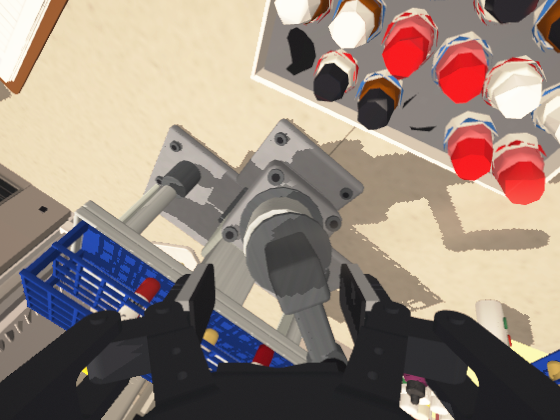

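>>> apply_moves:
  steps:
    - {"gripper": 70,"delta_pos": [0,0,0],"angular": [-0.0403,0.0023,0.0577]}
    - {"gripper": 70,"delta_pos": [0,0,0],"angular": [-0.0403,0.0023,0.0577]}
    - {"gripper": 70,"delta_pos": [0,0,0],"angular": [-0.0403,0.0023,0.0577]}
    - {"gripper": 70,"delta_pos": [0.07,0.017,-0.141],"angular": [0,0,0]}
    - {"gripper": 70,"delta_pos": [0.07,0.017,-0.141],"angular": [0,0,0]}
    - {"gripper": 70,"delta_pos": [0.07,0.017,-0.141],"angular": [0,0,0]}
    - {"gripper": 70,"delta_pos": [0,0,0],"angular": [0,0,0]}

```text
time: 30.95
ee_pos: [0.5546, 0.1586, 0.2078]
ee_rot: [-110.6, 28.9, 139.1]
wrist_force: [-0.3, 0.7, -0.5]
finger_gap: 0.702
```

```bash
python3 ovh.py w
```

```text
t 30.95 theta 57.6 tilt err 0.11 crank origin in rim frame mm [ -2.6   0.9 -31.2] TCP [0.5546 0.1586 0.2078] F rim frame [-0.6  0.7 -0.3] Tq rim [-0.01  0.52 -0.02] J [ 20.9 -18.3 -28.4  47.3 -13.4 -37.5] gap 0.702
```

View pics/w_wrist.png

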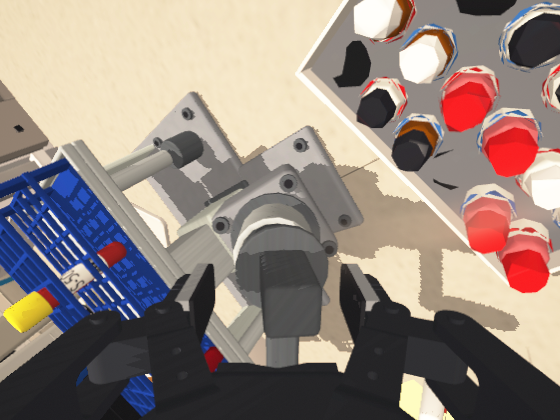

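>>> apply_moves:
  steps:
    - {"gripper": 70,"delta_pos": [-0.073,0.04,0.01],"angular": [0,0,0]}
    - {"gripper": 0,"delta_pos": [0,0,0],"angular": [0,0,0]}
    - {"gripper": 0,"delta_pos": [0,0,0],"angular": [0,0,0]}
    - {"gripper": 0,"delta_pos": [0,0,0],"angular": [0,0,0]}
    - {"gripper": 0,"delta_pos": [0,0,0],"angular": [0,0,0]}
    - {"gripper": 0,"delta_pos": [0,0,0],"angular": [0,0,0]}
    - {"gripper": 0,"delta_pos": [0,0,0],"angular": [0,0,0]}

```text
time: 31.8
ee_pos: [0.5526, 0.1598, 0.2097]
ee_rot: [-110.7, 29.0, 139.1]
wrist_force: [-4.8, -0.3, 4.3]
finger_gap: 0.275
```

```bash
python3 st.py
```

```text
t 31.8 theta 57.7 tilt err 0.18 crank origin in rim frame mm [ -2.9   2.1 -28.5] TCP [0.5526 0.1598 0.2097] F rim frame [-1.4 -0.6  6.3] Tq rim [-0.21  0.47  0.05] J [ 21.1 -18.6 -28.4  47.4 -13.6 -37.4] gap 0.275
```

>>> apply_moves:
  steps:
    - {"gripper": 0,"delta_pos": [0.055,-0.055,0.03],"angular": [0.0477,-0.0027,-0.0683]}
    - {"gripper": 0,"delta_pos": [0,0,0],"angular": [0.0477,-0.0027,-0.0683]}
    - {"gripper": 0,"delta_pos": [0,0,0],"angular": [0.0477,-0.0027,-0.0683]}

```text
time: 32.1
ee_pos: [0.5538, 0.159, 0.2103]
ee_rot: [-120.0, 19.0, 116.6]
wrist_force: [-7.1, 3.4, 5.6]
finger_gap: 0.271
```

```bash
python3 st.py
```

```text
t 32.1 theta 34.9 tilt err 0.24 crank origin in rim frame mm [ -1.6   1.6 -28.7] TCP [0.5538 0.159  0.2103] F rim frame [-2.7  3.   8.8] Tq rim [0.91 1.26 0.2 ] J [ 20.9 -18.5 -28.3  47.4 -13.4 -14.8] gap 0.271
```

>>> apply_moves:
  steps:
    - {"gripper": 0,"delta_pos": [0,0,0],"angular": [0.0477,-0.0027,-0.0683]}
    - {"gripper": 0,"delta_pos": [0,0,0],"angular": [0.0477,-0.0027,-0.0683]}

```text
time: 32.3
ee_pos: [0.5539, 0.1591, 0.2104]
ee_rot: [-123.5, 11.1, 103.4]
wrist_force: [-5.7, 4.0, 4.7]
finger_gap: 0.272
```

```bash
python3 st.py
```

```text
t 32.3 theta 19.9 tilt err 0.24 crank origin in rim frame mm [ -1.3   1.7 -28.7] TCP [0.5539 0.1591 0.2104] F rim frame [-2.1  3.7  7.2] Tq rim [1.08 1.02 0.17] J [ 20.9 -18.5 -28.3  47.4 -13.4   0.2] gap 0.272
```

>>> apply_moves:
  steps:
    - {"gripper": 0,"delta_pos": [0,0,0],"angular": [0,0,0]}
    - {"gripper": 0,"delta_pos": [0,0,0],"angular": [0,0,0]}
    - {"gripper": 0,"delta_pos": [0,0,0],"angular": [0,0,0]}

```text
time: 32.6
ee_pos: [0.5539, 0.1591, 0.2104]
ee_rot: [-123.5, 11.3, 103.6]
wrist_force: [-6.0, 4.1, 6.0]
finger_gap: 0.274
```

```bash
python3 ovh.py x
```

```text
t 32.6 theta 20.2 tilt err 0.23 crank origin in rim frame mm [ -1.4   1.6 -28.7] TCP [0.5539 0.1591 0.2104] F rim frame [-1.6  3.8  8.5] Tq rim [1.02 1.1  0.02] J [ 20.9 -18.5 -28.3  47.4 -13.4  -0.1] gap 0.274
```

View pics/x_wrist.png

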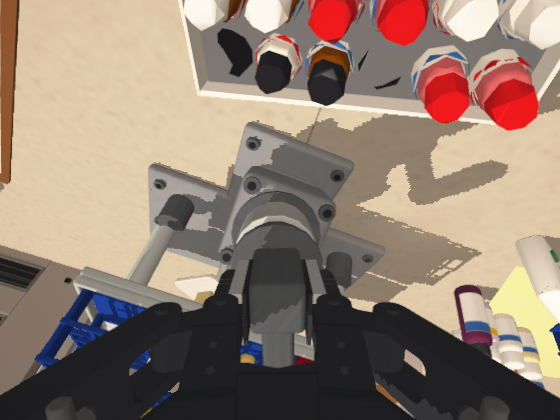

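>>> apply_moves:
  steps:
    - {"gripper": 0,"delta_pos": [0,0,0],"angular": [-0.0509,0.0028,0.0728]}
    - {"gripper": 0,"delta_pos": [-0.095,0.0053,0.1365],"angular": [0,0,0]}
    - {"gripper": 0,"delta_pos": [-0.095,0.0053,0.1365],"angular": [0,0,0]}
    - {"gripper": 0,"delta_pos": [-0.19,0.011,0.273],"angular": [0,0,0]}

```text
time: 33.15
ee_pos: [0.5425, 0.1593, 0.2254]
ee_rot: [-121.8, 15.5, 110.4]
wrist_force: [5.1, 4.2, -4.8]
finger_gap: 0.271
```

```bash
python3 st.py
```

```text
t 33.15 theta 28.0 tilt err 0.13 crank origin in rim frame mm [-2.3  1.  -9.9] TCP [0.5425 0.1593 0.2254] F rim frame [ 1.2  4.5 -6.7] Tq rim [1.17 0.17 0.04] J [ 21.5 -20.1 -27.8  49.8 -13.8  -7.4] gap 0.271
```

>>> apply_moves:
  steps:
    - {"gripper": 0,"delta_pos": [-0.305,0.017,0.437],"angular": [0,0,0]}
    - {"gripper": 0,"delta_pos": [-0.305,0.017,0.437],"angular": [0,0,0]}
    - {"gripper": 0,"delta_pos": [-0.305,0.017,0.437],"angular": [0,0,0]}
    - {"gripper": 0,"delta_pos": [-0.305,0.017,0.437],"angular": [0,0,0]}
    - {"gripper": 0,"delta_pos": [-0.305,0.017,0.437],"angular": [0,0,0]}
    - {"gripper": 0,"delta_pos": [0,0,0],"angular": [0,0,0]}

```text
time: 33.75
ee_pos: [0.4966, 0.1615, 0.2935]
ee_rot: [-122.0, 15.6, 110.3]
wrist_force: [0.8, -0.3, -2.8]
finger_gap: 0.27
```

```bash
python3 ovh.py y
```

```text
t 33.75 theta 28.0 tilt err 0.24 crank origin in rim frame mm [-0.4  0.5 72.3] TCP [0.4966 0.1615 0.2935] F rim frame [-1.  -0.3 -2.8] Tq rim [-0.04  0.89 -0.04] J [ 24.2 -26.  -24.3  59.6 -15.3  -5.1] gap 0.27
```

View pics/y_wrist.png

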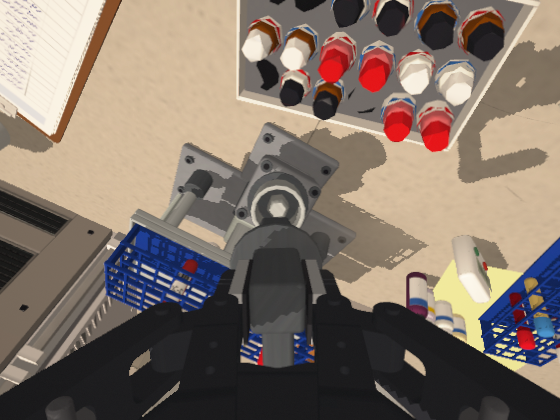

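>>> apply_moves:
  steps:
    - {"gripper": 0,"delta_pos": [-0.014,-0.35,0.0845],"angular": [0.0532,-0.003,-0.0761]}
    - {"gripper": 0,"delta_pos": [-0.014,-0.35,0.0845],"angular": [0.0532,-0.003,-0.0761]}
    - {"gripper": 0,"delta_pos": [-0.014,-0.35,0.0845],"angular": [0.0532,-0.003,-0.0761]}
    - {"gripper": 0,"delta_pos": [-0.014,-0.35,0.0845],"angular": [0.0532,-0.003,-0.0761]}
    - {"gripper": 0,"delta_pos": [-0.014,-0.35,0.0845],"angular": [0.0532,-0.003,-0.0761]}
    - {"gripper": 0,"delta_pos": [-0.014,-0.35,0.0845],"angular": [0.0532,-0.003,-0.0761]}
    - {"gripper": 0,"delta_pos": [-0.014,-0.35,0.0845],"angular": [0.0532,-0.003,-0.0761]}
    - {"gripper": 0,"delta_pos": [-0.014,-0.35,0.0845],"angular": [0.0532,-0.003,-0.0761]}
    - {"gripper": 0,"delta_pos": [-0.014,-0.35,0.0845],"angular": [0.0532,-0.003,-0.0761]}
    - {"gripper": 0,"delta_pos": [-0.014,-0.35,0.0845],"angular": [0.0532,-0.003,-0.0761]}

```text
time: 34.9
ee_pos: [0.4929, 0.0557, 0.3159]
ee_rot: [-111.6, -28.2, 36.4]
wrist_force: [-0.2, 1.1, -1.9]
finger_gap: 0.273
```

>>> apply_moves:
  steps:
    - {"gripper": 0,"delta_pos": [-0.014,-0.35,0.0845],"angular": [0.0532,-0.003,-0.0761]}
    - {"gripper": 0,"delta_pos": [-0.014,-0.35,0.0845],"angular": [0.0532,-0.003,-0.0761]}
    - {"gripper": 0,"delta_pos": [-0.014,-0.35,0.0845],"angular": [0.0532,-0.003,-0.0761]}
    - {"gripper": 0,"delta_pos": [-0.014,-0.35,0.0845],"angular": [0.0532,-0.003,-0.0761]}
    - {"gripper": 0,"delta_pos": [-0.014,-0.35,0.0845],"angular": [0.0532,-0.003,-0.0761]}
    - {"gripper": 0,"delta_pos": [-0.014,-0.35,0.0845],"angular": [0.0532,-0.003,-0.0761]}
    - {"gripper": 0,"delta_pos": [-0.014,-0.35,0.0845],"angular": [0.0532,-0.003,-0.0761]}
    - {"gripper": 0,"delta_pos": [-0.014,-0.35,0.0845],"angular": [0.0532,-0.003,-0.0761]}
    - {"gripper": 0,"delta_pos": [-0.014,-0.35,0.0845],"angular": [0.0532,-0.003,-0.0761]}
    - {"gripper": 0,"delta_pos": [-0.014,-0.35,0.0845],"angular": [0.0532,-0.003,-0.0761]}

```text
time: 35.9
ee_pos: [0.4887, -0.0494, 0.3413]
ee_rot: [-62.3, -21.8, -58.2]
wrist_force: [-0.0, 0.5, -2.8]
finger_gap: 0.272
```

>>> apply_moves:
  steps:
    - {"gripper": 0,"delta_pos": [-0.014,-0.35,0.0845],"angular": [0.0532,-0.003,-0.0761]}
    - {"gripper": 0,"delta_pos": [-0.014,-0.35,0.0845],"angular": [0.0532,-0.003,-0.0761]}
    - {"gripper": 0,"delta_pos": [-0.014,-0.35,0.0845],"angular": [0.0532,-0.003,-0.0761]}
    - {"gripper": 0,"delta_pos": [-0.014,-0.35,0.0845],"angular": [0.0532,-0.003,-0.0761]}
    - {"gripper": 0,"delta_pos": [-0.014,-0.35,0.0845],"angular": [0.0532,-0.003,-0.0761]}
    - {"gripper": 0,"delta_pos": [0,0,0],"angular": [0,0,0]}

```text
time: 36.5
ee_pos: [0.4866, -0.1023, 0.3543]
ee_rot: [-55.3, 0.6, -94.2]
wrist_force: [0.2, 0.0, -2.8]
finger_gap: 0.268
```

Run:
```python
from rig import robot
from geo import *
status(robot.observe())
d=snap(robot,'wrist','z'); im=d['image'][:,:,::-1]
cv2.imwrite('pics/z_w.png',np.hstack([cv2.resize(im,(480,360)),cv2.resize(im[45:135,130:210],(320,360),interpolation=cv2.INTER_CUBIC)]))
```

```text
t 36.5 theta 178.9 tilt err 0.27 crank origin in rim frame mm [  37.2 -263.8  119.3] TCP [ 0.4866 -0.1023  0.3543] F rim frame [-1.5  0.  -2.4] Tq rim [0.02 0.81 0.02] J [-14.6 -29.7 -20.   65.5   6.4 171.7] gap 0.268
```

View pics/z_w.png

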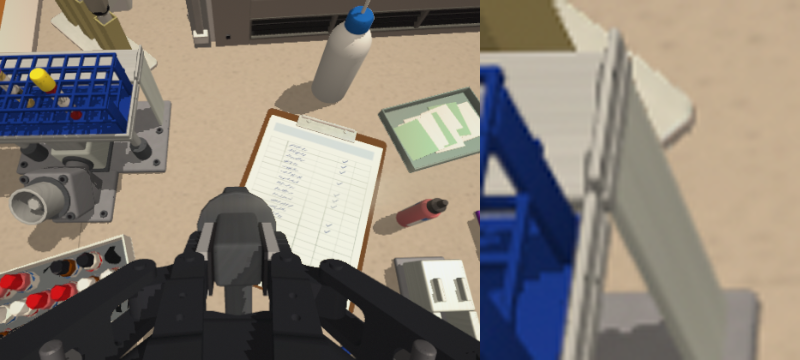

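Run:
```python
from geo import *
for tag,rd,rt in(('t',range(58,90),range(98,146)),('z',range(56,87),range(97,140))):
    g=cv2.cvtColor(load(tag,'wrist')['image'],cv2.COLOR_RGB2GRAY).astype(float)
    def edge(y,x0):
        # last crossing 135 downwards near x0
        best=None
        for x in range(int(x0)-4,int(x0)+5):
            if g[y,x]>=135>g[y,x+1] and g[y,x]-g[y,x+1]>15:
                e=x+(g[y,x]-135)/(g[y,x]-g[y,x+1])
                if best is None or abs(e-x0)<abs(best-x0): best=e
        return best
    res={}
    for n,rows in(('deck',rd),('table',rt)):
        pts=[]
        for y in rows:
            x0=165.5-.1432*(y-60)+(0 if tag=='t' else OFF)
            e=edge(y,x0)
            if e: pts.append((y,e))
        pts=np.array(pts)
        for _ in range(3):
            c=np.polyfit(pts[:,0],pts[:,1],1); r=pts[:,1]-np.polyval(c,pts[:,0]); pts=pts[abs(r)<max(.3,1.5*r.std())]
        res[n]=c; print(tag,n,len(pts),c,'at 93:',np.polyval(c,93),'resid',r.std())
    print('diff px table-deck',np.polyval(res['table'],93)-np.polyval(res['deck'],93))
    if tag=='t':
        g2=cv2.cvtColor(load('z','wrist')['image'],cv2.COLOR_RGB2GRAY)
        for y in(60,75,86,90,94,100,120): print(y,g2[y,150:180])
        OFF=3
```

```text
t deck 31 [-1.43975217e-01  1.74097107e+02] at 93: 160.70741190479404 resid 0.12907627067400895
t table 48 [-1.42999914e-01  1.74612795e+02] at 93: 161.31380298943532 resid 0.10799328302539363
diff px table-deck 0.6063910846412739
60 [185 185 185 184 185 185 185 186 186 185 163 176 192 161 110 120 151 126
 202 203 207 186 177 178 178 178 178 178 177 176]
75 [185 185 186 186 186 186 186 186 166 168 190 159 112 124 149 111 116 139
 139 138 136 138 156 205 205 205 206 207 208 212]
86 [189 189 190 190 190 187 122 155 187 186  95 113 145 125 114 132 138 136
 137 138 138 138 139 137 136 135 142 163 176 176]
90 [193 193 193 193 193 189 120 106 108 102 112 130 156 116 129 140 140 140
 137 135 137 137 136 137 138 136 135 135 143 164]
94 [ 36  98 150 149 149 146 167 193 180 112 126 141 116 108 131 141 139 139
 139 139 136 136 136 137 137 137 136 135 134 137]
100 [ 29  28  28  29  58 140 190 180 125 114 135 141 140 139 116 115 122 133
 141 139 140 139 139 136 136 136 136 137 136 135]
120 [ 50  70 124 186 178 145 111 128 151 114 126 142 142 142 143 142 141 141
 141 141 143 144 143 132 113 114 121 133 138 138]
z deck 18 [-1.38019099e-01  1.74630508e+02] at 93: 161.7947317685533 resid 0.1575950558643299
z table 29 [-1.40814251e-01  1.75222918e+02] at 93: 162.12719231143438 resid 0.13425646385030887
diff px table-deck 0.33246054288107985
```

Run:
```python
from geo import *
for tag,rd,rt,off,th in(('t',range(58,90),range(98,146),0,135),('z',range(56,87),range(96,140),-2,148),('t',range(58,90),range(98,146),0,140),('z',range(56,87),range(96,140),-2,140)):
    g=cv2.cvtColor(load(tag,'wrist')['image'],cv2.COLOR_RGB2GRAY).astype(float)
    res={}
    for n,rows in(('deck',rd),('table',rt)):
        pts=[]
        for y in rows:
            x0=165.5-.1432*(y-60)+off; best=None
            for x in range(int(x0)-3,int(x0)+4):
                if g[y,x]>=th>g[y,x+1]:
                    e=x+(g[y,x]-th)/(g[y,x]-g[y,x+1])
                    if best is None or abs(e-x0)<abs(best-x0): best=e
            if best: pts.append((y,best))
        pts=np.array(pts)
        for _ in range(3):
            c=np.polyfit(pts[:,0],pts[:,1],1); r=pts[:,1]-np.polyval(c,pts[:,0]); pts=pts[abs(r)<max(.3,1.5*r.std())]
        res[n]=c; print(tag,n,len(pts),c,'at 91:',np.polyval(c,91),'resid',r.std())
    print('diff px table-deck',np.polyval(res['table'],91)-np.polyval(res['deck'],91))
```

```text
t deck 31 [-1.43975217e-01  1.74097107e+02] at 91: 160.9953623392975 resid 0.12907627067400895
t table 48 [-1.42999914e-01  1.74612795e+02] at 91: 161.59980281662516 resid 0.10799328302539363
diff px table-deck 0.604440477327671
z deck 29 [-1.38989877e-01  1.71496182e+02] at 91: 158.84810365087932 resid 0.11793658044131314
z table 43 [-1.41149573e-01  1.71835388e+02] at 91: 158.99077666108786 resid 0.11968144337037528
diff px table-deck 0.14267301020854006
t deck 31 [-1.43731793e-01  1.73990140e+02] at 91: 160.91054653184986 resid 0.12318253963003473
t table 48 [-1.43124548e-01  1.74523012e+02] at 91: 161.49867789433785 resid 0.10600179339386502
diff px table-deck 0.5881313624879851
z deck 29 [-1.39300992e-01  1.71655982e+02] at 91: 158.9795921651965 resid 0.1323147154152473
z table 42 [-1.40711758e-01  1.71945425e+02] at 91: 159.14065461789238 resid 0.11628149163185805
diff px table-deck 0.16106245269588726
```

>>> apply_moves:
  steps:
    - {"gripper": 0,"delta_pos": [0,0,0],"angular": [0.0036,0.0647,0]}
    - {"gripper": 0,"delta_pos": [0,0,0],"angular": [0.0036,0.0647,0]}
    - {"gripper": 0,"delta_pos": [0,0,0],"angular": [0.0036,0.0647,0]}
    - {"gripper": 0,"delta_pos": [0,0,0],"angular": [0.0036,0.0647,0]}
    - {"gripper": 0,"delta_pos": [0,0,0],"angular": [0.0036,0.0647,0]}
    - {"gripper": 0,"delta_pos": [0,0,0],"angular": [0.0036,0.0647,0]}
    - {"gripper": 0,"delta_pos": [-0.0927,-0.434,-0.0823],"angular": [0,0,0.0918]}
    - {"gripper": 0,"delta_pos": [-0.0927,-0.434,-0.0823],"angular": [0,0,0.0918]}
    - {"gripper": 0,"delta_pos": [-0.0927,-0.434,-0.0823],"angular": [0,0,0.0918]}
    - {"gripper": 0,"delta_pos": [-0.0927,-0.434,-0.0823],"angular": [0,0,0.0918]}

```text
time: 37.55
ee_pos: [0.4758, -0.1534, 0.3446]
ee_rot: [-90.2, -0.0, -60.4]
wrist_force: [-0.8, -0.4, -1.8]
finger_gap: 0.27
```

>>> apply_moves:
  steps:
    - {"gripper": 0,"delta_pos": [-0.0927,-0.434,-0.0823],"angular": [0,0,0.0918]}
    - {"gripper": 0,"delta_pos": [-0.0927,-0.434,-0.0823],"angular": [0,0,0.0918]}
    - {"gripper": 0,"delta_pos": [-0.0927,-0.434,-0.0823],"angular": [0,0,0.0918]}
    - {"gripper": 0,"delta_pos": [-0.0927,-0.434,-0.0823],"angular": [0,0,0.0918]}
    - {"gripper": 0,"delta_pos": [-0.0927,-0.434,-0.0823],"angular": [0,0,0.0918]}
    - {"gripper": 0,"delta_pos": [-0.0927,-0.434,-0.0823],"angular": [0,0,0.0918]}
    - {"gripper": 0,"delta_pos": [-0.0927,-0.434,-0.0823],"angular": [0,0,0.0918]}
    - {"gripper": 0,"delta_pos": [-0.0927,-0.434,-0.0823],"angular": [0,0,0.0918]}
    - {"gripper": 0,"delta_pos": [-0.0927,-0.434,-0.0823],"angular": [0,0,0.0918]}
    - {"gripper": 0,"delta_pos": [-0.0927,-0.434,-0.0823],"angular": [0,0,0.0918]}

```text
time: 38.55
ee_pos: [0.4479, -0.2837, 0.32]
ee_rot: [-90.1, 0.0, 22.2]
wrist_force: [1.2, 0.3, -3.0]
finger_gap: 0.27
```

>>> apply_moves:
  steps:
    - {"gripper": 0,"delta_pos": [-0.0927,-0.434,-0.0823],"angular": [0,0,0.0918]}
    - {"gripper": 0,"delta_pos": [-0.0927,-0.434,-0.0823],"angular": [0,0,0.0918]}
    - {"gripper": 0,"delta_pos": [-0.0927,-0.434,-0.0823],"angular": [0,0,0.0918]}
    - {"gripper": 0,"delta_pos": [-0.0927,-0.434,-0.0823],"angular": [0,0,0.0918]}
    - {"gripper": 0,"delta_pos": [-0.0927,-0.434,-0.0823],"angular": [0,0,0.0918]}
    - {"gripper": 0,"delta_pos": [-0.0927,-0.434,-0.0823],"angular": [0,0,0.0918]}
    - {"gripper": 0,"delta_pos": [-0.0927,-0.434,-0.0823],"angular": [0,0,0.0918]}
    - {"gripper": 0,"delta_pos": [-0.0927,-0.434,-0.0823],"angular": [0,0,0.0918]}
    - {"gripper": 0,"delta_pos": [0,0,0],"angular": [0,0,0]}
    - {"gripper": 0,"delta_pos": [0,0,0],"angular": [0,0,0]}

```text
time: 39.55
ee_pos: [0.4256, -0.3873, 0.3005]
ee_rot: [-90.1, -0.1, 87.6]
wrist_force: [-0.5, -0.4, -2.3]
finger_gap: 0.269
```

Run:
```python
from rig import robot
from geo import *
s=robot.observe(); print(s['time'],s['ee_pos'],s['ee_rot'],s['joint_positions'],s['wrist_force'])
for n in('wrist','top','side'): snap(robot,n,'A')
```

```text
39.55 [ 0.42557648 -0.38730338  0.30045808] [-9.01137864e+01 -5.53314542e-02  8.75732060e+01] [-42.34693012   8.41683883  13.46181725  94.99321826   0.11545473
 -39.92002905] [-0.47819619 -0.3734495  -2.3007497 ]
```

View pics/A_wrist.png

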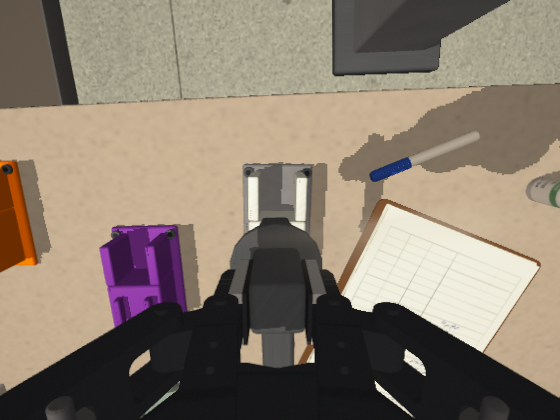

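>>> apply_moves:
  steps:
    - {"gripper": 0,"delta_pos": [0,-0.05,-0.6],"angular": [0,0,0]}
    - {"gripper": 0,"delta_pos": [0,0,-0.6],"angular": [0,0,0]}
    - {"gripper": 0,"delta_pos": [0,0,-0.6],"angular": [0,0,0]}
    - {"gripper": 0,"delta_pos": [0,0,-0.6],"angular": [0,0,0]}
    - {"gripper": 0,"delta_pos": [0,0,-0.6],"angular": [0,0,0]}
    - {"gripper": 0,"delta_pos": [0,0,0],"angular": [0,0,0]}

```text
time: 40.3
ee_pos: [0.4249, -0.388, 0.2088]
ee_rot: [-90.0, -0.2, 87.7]
wrist_force: [-0.9, 0.3, -3.1]
finger_gap: 0.274
```

```bash
cat > s2.py <<'E'
from rig import robot
import numpy as np
s=robot.observe(); print(round(s['time'],2),np.round(s['ee_pos'],4),np.round(s['ee_rot'],2),np.round(s['wrist_force'],1),np.round(s['torque'],2),s['finger_gap'])
E
python3 s2.py
```

```text
40.3 [ 0.4249 -0.388   0.2088] [-89.99  -0.16  87.68] [-0.9  0.3 -3.1] [ 0.07  0.11 -0.03] 0.27443528751841123
```

>>> apply_moves:
  steps:
    - {"gripper": 0,"delta_pos": [0,0,-0.4],"angular": [0,0,0]}
    - {"gripper": 0,"delta_pos": [0,0,-0.4],"angular": [0,0,0]}
    - {"gripper": 0,"delta_pos": [0,0,-0.4],"angular": [0,0,0]}
    - {"gripper": 0,"delta_pos": [0,0,-0.4],"angular": [0,0,0]}
    - {"gripper": 0,"delta_pos": [0,0,0],"angular": [0,0,0]}

```text
time: 40.8
ee_pos: [0.4247, -0.3886, 0.1608]
ee_rot: [-90.0, -0.1, 87.7]
wrist_force: [-0.0, -0.2, -4.2]
finger_gap: 0.271
```

```bash
python3 s2.py
```

```text
40.8 [ 0.4247 -0.3886  0.1608] [-90.02  -0.13  87.69] [-0.  -0.2 -4.2] [-0.    0.07  0.01] 0.270851921388929
```

>>> apply_moves:
  steps:
    - {"gripper": 0,"delta_pos": [0.02,0,-0.15],"angular": [0,0,0]}
    - {"gripper": 0,"delta_pos": [0,0,-0.15],"angular": [0,0,0]}
    - {"gripper": 0,"delta_pos": [0,0,-0.12],"angular": [0,0,0]}
    - {"gripper": 0,"delta_pos": [0,0,0],"angular": [0,0,0]}

```text
time: 41.2
ee_pos: [0.4258, -0.389, 0.1501]
ee_rot: [-90.1, -0.0, 87.7]
wrist_force: [-0.3, -0.0, -3.0]
finger_gap: 0.272
```

```bash
python3 s2.py
```

```text
41.2 [ 0.4258 -0.389   0.1501] [-9.013e+01 -3.000e-02  8.770e+01] [-0.3 -0.  -3. ] [-0.04  0.05 -0.01] 0.2715685942327192
```

>>> apply_moves:
  steps:
    - {"gripper": 0,"delta_pos": [0,0,-0.07],"angular": [0,0,0]}
    - {"gripper": 0,"delta_pos": [0,0,0],"angular": [0,0,0]}

```text
time: 41.4
ee_pos: [0.4259, -0.3891, 0.1484]
ee_rot: [-90.2, -0.0, 87.7]
wrist_force: [-0.5, 0.9, -3.1]
finger_gap: 0.267
```

```bash
python3 s2.py
```

```text
41.4 [ 0.4259 -0.3891  0.1484] [-9.016e+01 -2.000e-02  8.770e+01] [-0.5  0.9 -3.1] [0.06 0.08 0.03] 0.2673271283904517
```

>>> apply_moves:
  steps:
    - {"gripper": 0,"delta_pos": [0,0,-0.07],"angular": [0,0,0]}
    - {"gripper": 0,"delta_pos": [0,0,-0.03],"angular": [0,0,0]}
    - {"gripper": 0,"delta_pos": [0,0,0],"angular": [0,0,0]}

```text
time: 41.7
ee_pos: [0.4259, -0.3891, 0.1459]
ee_rot: [-90.2, -0.0, 87.7]
wrist_force: [-2.9, 2.0, 2.2]
finger_gap: 0.269
```

```bash
python3 s2.py
```

```text
41.7 [ 0.4259 -0.3891  0.1459] [-90.18  -0.    87.7 ] [-2.9  2.   2.2] [0.44 0.18 0.08] 0.2693135474132298
```

>>> apply_moves:
  steps:
    - {"gripper": 0,"delta_pos": [0,0,-0.03],"angular": [0,0,0]}
    - {"gripper": 0,"delta_pos": [0,0,0],"angular": [0,0,0]}

```text
time: 41.9
ee_pos: [0.4257, -0.3891, 0.1453]
ee_rot: [-90.2, -0.0, 87.7]
wrist_force: [-6.8, 3.4, 6.8]
finger_gap: 0.271
```

```bash
python3 s2.py
python3 - <<'E'
from rig import robot
from geo import *
for n in('wrist','side'): snap(robot,n,'B')
im=load('B','side')['image'][:,:,::-1]
w=load('B','wrist')['image'][:,:,::-1]
cv2.imwrite('pics/B.png',np.hstack([cv2.resize(im[180:255,290:365],(400,400),interpolation=cv2.INTER_CUBIC),cv2.resize(w[160:380,190:370],(327,400))]))
E
```

```text
41.9 [ 0.4257 -0.3891  0.1453] [-90.17  -0.    87.71] [-6.8  3.4  6.8] [0.72 0.58 0.27] 0.2708070574957777
```

View pics/B.png

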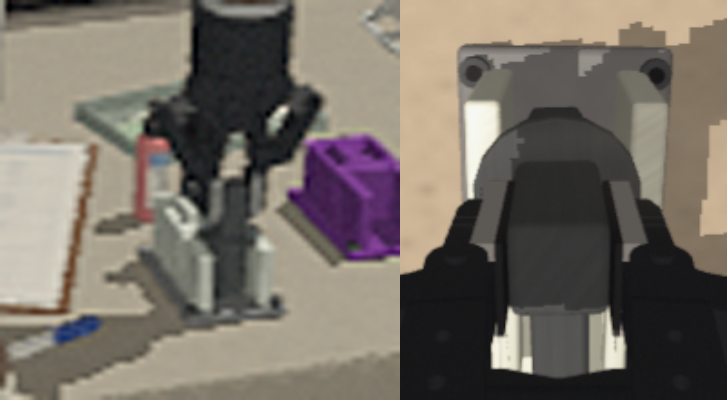

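>>> apply_moves:
  steps:
    - {"gripper": 100,"delta_pos": [0,0,0],"angular": [0,0,0]}
    - {"gripper": 100,"delta_pos": [0,0,0],"angular": [0,0,0]}
    - {"gripper": 100,"delta_pos": [0,0,0],"angular": [0,0,0]}
    - {"gripper": 100,"delta_pos": [0,0,0],"angular": [0,0,0]}
    - {"gripper": 100,"delta_pos": [0,0,0],"angular": [0,0,0]}
    - {"gripper": 100,"delta_pos": [0,0,0],"angular": [0,0,0]}

```text
time: 42.6
ee_pos: [0.4259, -0.3891, 0.1445]
ee_rot: [-90.2, -0.0, 87.7]
wrist_force: [0.7, -0.3, 0.0]
finger_gap: 1.001
```

>>> apply_moves:
  steps:
    - {"gripper": 100,"delta_pos": [0,0,0.3],"angular": [0,0,0]}
    - {"gripper": 100,"delta_pos": [0,0,0.6],"angular": [0,0,0]}
    - {"gripper": 100,"delta_pos": [0,0,0.8],"angular": [0,0,0]}
    - {"gripper": 100,"delta_pos": [0,0,0.9],"angular": [0,0,0]}
    - {"gripper": 100,"delta_pos": [-0.5,0,0.9],"angular": [0,0,0]}
    - {"gripper": 100,"delta_pos": [-0.8,0,0.9],"angular": [0,0,0]}
    - {"gripper": 100,"delta_pos": [-0.9,0,0.8],"angular": [0,0,0]}
    - {"gripper": 100,"delta_pos": [0,0,0],"angular": [0,0,0]}
    - {"gripper": 100,"delta_pos": [0,0,0],"angular": [0,0,0]}

```text
time: 43.5
ee_pos: [0.3598, -0.3893, 0.3018]
ee_rot: [-90.3, 0.1, 87.7]
wrist_force: [0.2, 0.8, 0.2]
finger_gap: 0.998
```

```bash
python3 s2.py
python3 - <<'E'
from rig import robot
from geo import *
for n in('wrist','side','top'): snap(robot,n,'C')
w=load('C','wrist')['image'][:,:,::-1]; s=load('C','side')['image'][:,:,::-1]
cv2.imwrite('pics/C.png',np.hstack([cv2.resize(w[180:380,170:370],(400,400),interpolation=cv2.INTER_CUBIC),cv2.resize(s[190:250,310:370],(400,400),interpolation=cv2.INTER_CUBIC)]))
E
```

```text
43.5 [ 0.3598 -0.3893  0.3018] [-9.025e+01  7.000e-02  8.765e+01] [0.2 0.8 0.2] [-0.    0.01  0.03] 0.998455282768244
```

View pics/C.png

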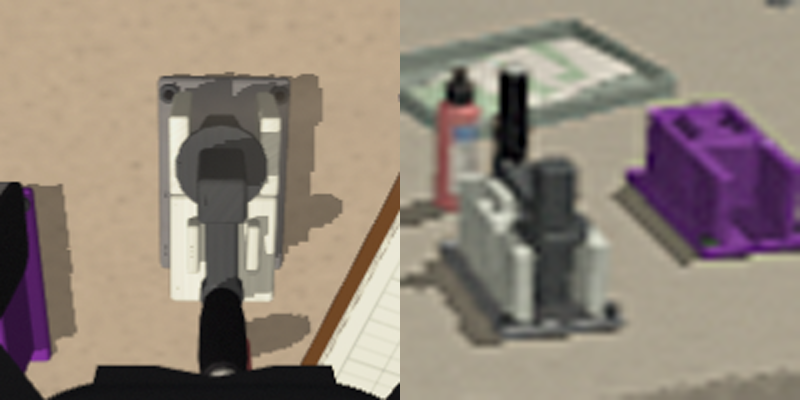

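View pics/C_top.png

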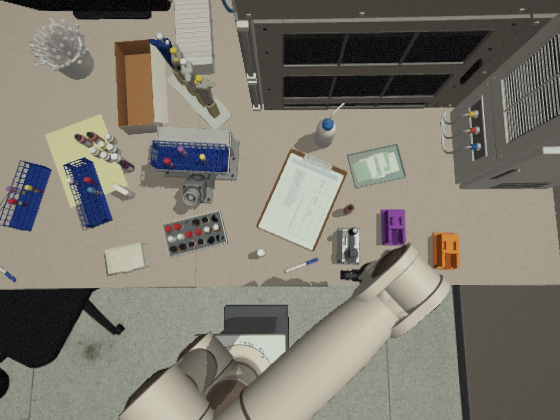

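The crank lies in its rest as at the start: arm between the cheeks, collar flat. In the top view the tip box (126,258), vial (261,254) and dropper (348,210) are where they were. Handing in.

```bash
python3 -c "
from rig import robot
print(robot.sign_off())"
```

```text
the job is handed in; nothing more can be done
None
```

I cranked the table level, put the crank back in its rest and handed the job in at about 43.6 s of the 72 s allowed. No verdict was reported.

- **Crank:** I lifted it from the grey rest and it went straight onto the hex. I turned it clockwise by the hub in three grips.
- **Level:** After the last turn, the closest view of the joint between table and deck put the table about 0.4 mm below the deck, inside the 3 mm limit. I did not check the level again after laying the crank back. An earlier estimate, from the plate's 250 mm length, disagreed. It read about 1.3 mm lower than the joint view, and I trusted the direct comparison.
- **Seating:** The crank stopped about 4 mm short of where my measured rim position said home should be. I took it as home because the views suggested my rim position was off by that much, and turning the crank raised the table.
- **Free swing:** After I let go for the level check, the crank swung back about 20° in its free play. I saw this in the picture and lined the gripper up again before the final turn.
- **Last checks:** The crank lies flat in the rest's slot with its arm between the cheeks, as at the start. The gripper is open and clear, with almost no wrist force. By eye in the top view, the tip box, vial and dropper bottle had not moved.

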